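# Reset the ratchet-locked jaw of a welding jig and load the tube lengths

### The job

The jaw of the blue welding jig is locked by the bolt under the ratchet: flip the ratchet's red direction lever to the loosen side (counter-clockwise from above), then swing the ratchet to and fro until the bolt has come undone by at least a quarter turn, and slide the jaw open until its red pointer lines up with the black line on the yellow mark. Then lay every square tube length flat in the jig, one to a lane between the jaw and the end stop, and flip the red lever back to the tighten side so the jig is ready for clamping. Never tighten the bolt further, leave the jaw on its mark and the bolt loose, and do not disturb the oil bottle, the hammer or the steel collar.

Things in the scene. Friction and masses are not known exactly. Their poses are not given: they have to be found in the camera images.
- jig: Fixed blue welding jig, base 12 mm thick (x -115 to +140, y -55 to +185 mm, and a tongue to y -200); origin on the bench. End stop: inner face at y +150, top 46 mm up. Three lanes along jig y: floors 12 mm up, 46 mm wide, centre lines x = -62, 0, +62 mm, between steel ribs 16 mm wide, 6 mm higher than the floors. Clamp bridge with bolt and ratchet at (0, -130).
- lane1 (a point): Middle of the usable part of lane 1 (jig x = -62 mm, y = +85 mm), on the lane floor, 12 mm above the bench; axes as the jig's. A tube centred here, long axis along jig y, is well placed once the jaw is on its mark.
- lane2 (a point): The same for lane 2 (jig x = 0).
- lane3 (a point): The same for lane 3 (jig x = +62 mm).
- bolt_axis (a point): Point on the vertical axis of bolt and ratchet at handle height, 88 mm above the bench. The bolt head is a steel hexagon with a white stripe, showing on top of the ratchet head (62 mm across, 76 to 100 mm above the bench; bolt head up to 112 mm).
- bolt (a joint): Turn of the bolt in rad, 0 = tight, grows counter-clockwise seen from above (loosening). It turns only when the ratchet drives it (about 0.8 N m). A quarter turn is 1.57; about 0.5 rad already frees the jaw; it comes to a stop at 2.6.
- ratchet (a joint): Swing of the ratchet handle, rad, -0.7 to +0.7, grows counter-clockwise from above. At 0 it points from the bolt along jig -y; at angle a along jig (sin a, -cos a). Lever on loosen: it drives the bolt counter-clockwise and clicks back freely clockwise (up to 0.35 rad lost at each reversal); on tighten the reverse. Stays where left (0.2 N m friction).
- ratchet_grip (a point): Middle of the black round rubber grip of the ratchet (23 mm thick, 95 mm long along the handle), 155 mm from the bolt axis, 88 mm above the bench, with nothing but bench and thin jig base beneath. Its y axis lies along the handle, pointing to the bolt.
- flip (a joint): Angle of the red direction lever relative to the handle, rad: -0.4 = tighten (free end swung clockwise about its pivot, seen from above), +0.4 = loosen (free end swung counter-clockwise). Beyond +0.25 counts as loosen, below -0.25 as tighten. Stays where left; about 2 N at its tip moves it.
- flip_tip (a point): Point on the red lever, 10 mm from its free end, 42 mm from its pivot, 114 mm above the bench. The lever is an upright blade 9 mm thick, 52 mm long, 103 to 125 mm above the bench, over the ratchet's neck (steel up to 99 mm); pivot on the handle line 32 mm from the bolt axis; it points away from the bolt. Push its free end sideways.
- jaw (a joint): Opening of the green jaw in m: 0 = 30 mm between the jaw's face and the end stop, gap = 30 mm + joint, up to 0.155. The jaw slides towards jig -y as it opens, with about 3 N of friction, once the bolt is loose; while the bolt is tight a dog between the teeth on its bar blocks it, but for 1 to 2 mm of play.
- jaw_post (a point): Grip point on the upright round black post on top of the jaw (20 mm thick, rising from 53 to 103 mm above the bench; this point is 90 mm above the bench).
- jaw_pointer (a point): Tip of the red pointer at the jaw's +x end, 40 mm above the bench.
- mark: Yellow mark block (18 mm wide, 16 mm along jig y) on the scale strip at the +x edge of the jig; its origin lies at the black line across it, at the block's underside; axes as the jig's. The jaw is set when the pointer has the same jig y as this origin, within 5 mm. The gap is then 128 to 148 mm.
- tube1: Square aluminium tube length 32 x 32 mm, 110 mm long along its y; origin at its centre. About 0.22 kg. Starts flat on the bench to the robot's left of the jig. May be absent.
- tube2: The same kind of tube length. May be absent.
- tube3: The same kind of tube length. May be absent.
- oil_bottle: Bystander: yellow bottle with red cap, 56 mm thick, 150 mm tall, standing; origin at the centre of its underside.
- hammer1: Bystander: steel-headed hammer with a wooden handle, 260 mm long lying on the bench; origin near its middle.
- collar: Bystander: steel collar 60 mm across, 30 mm high, origin at the centre of its underside.
There are look-alikes about, which are no part of the job. What is shaped like the tube3 but orange, pink or turquoise is not meant.

How it is judged:
On the way, in this order (a step that is already met when the one before it is completed fails the run):
1. the red lever is on the loosen side before the bolt is turned (value of joint flip above 0.25 rad and value of joint bolt below 0.2 rad), for 0.1 s.
2. the bolt has been loosened by a quarter turn (value of joint bolt above 1.45 rad), for 0.2 s.
3. the jaw's pointer is at the mark (y of jaw_pointer in the frame of mark between -0.005 and 0.005 m), for 0.3 s.
At the end, for the whole second after the job is handed in: Pointer within 5 mm of the mark line, bolt undone by 1.4 rad or more, red lever on the tighten side (below -0.25 rad), every tube present lying at rest on a lane floor, one to a lane (within 11 mm of its centre line, at jig y 60 to 110 mm, not on a rib) (all of step 3 and value of joint bolt above 1.4 rad and value of joint flip below -0.25 rad and y of tube1 in the frame of jig between 0.06 and 0.11 m and z of tube1 in the frame of jig between 0.024 and 0.0315 m and (x of tube1 in the frame of jig between -0.073 and -0.051 m or x of tube1 in the frame of jig between -0.011 and 0.011 m or x of tube1 in the frame of jig between 0.051 and 0.073 m) and linear speed of each of tube1, tube2, tube3 below 0.02 m/s and y of tube2 in the frame of jig between 0.06 and 0.11 m and z of tube2 in the frame of jig between 0.024 and 0.0315 m and (x of tube2 in the frame of jig between -0.073 and -0.051 m or x of tube2 in the frame of jig between -0.011 and 0.011 m or x of tube2 in the frame of jig between 0.051 and 0.073 m) and y of tube3 in the frame of jig between 0.06 and 0.11 m and z of tube3 in the frame of jig between 0.024 and 0.0315 m and (x of tube3 in the frame of jig between -0.073 and -0.051 m or x of tube3 in the frame of jig between -0.011 and 0.011 m or x of tube3 in the frame of jig between 0.051 and 0.073 m)); the robot touches nothing.
It fails at once if the bolt is tightened further (value of joint bolt below -0.15 rad).
It fails at once if the oil_bottle is disturbed (distance of oil_bottle from where it was at the start of the episode above 0.03 m).
It fails at once if the hammer1 is disturbed (distance of hammer1 from where it was at the start of the episode above 0.03 m).
It fails at once if the collar is disturbed (distance of collar from where it was at the start of the episode above 0.03 m).
Of tube1, tube2, tube3 only 2 to 3 are there at a start; the rules pass over those that are not, and their reading is None.
At some moment in a run one of tube1, tube2, tube3 may be knocked a few centimetres aside while the robot is not near it.
It also fails if it takes over 200 s, if anything falls off the work surface, if the arm or the gripper's body presses on something with over 40 N, if the wrist force passes 120 N, or if a joint passes its speed limit or range.

### The arm

A 6-joint arm with a two-finger parallel gripper is mounted at the origin on the work surface. World frame = base frame: x ahead of the robot, y to its left, z up, the work surface at z = 0. Lengths are in m, angles in rad, forces in N, time in s.
With the tool pointing down it reaches from about 0.35 to 0.975 m from the base axis. Payload 4.9 kg.
Tool frame: the origin (TCP) lies on the centre line of the jaws, within the pads' length; the fingertips stand 14 mm ahead of it and the grasp point (between the pads) lies 5 mm behind it; y points along the fingers, z is the direction in which the jaws open and shut, and the axes are right-handed (so a half turn about y gives the same grasp; the last joint's range is limited). The gripper opens to 85 mm and grips with 20 to 120 N. Pads are 22 mm wide; open, the fingers measure 114 mm over their backs; the gripper's body (76 mm by 85 mm) begins 54 mm behind the grasp point. The pads swing forward as they close: fully open they stand 13 mm farther back than shut.
Start: joints at [-1.377, 0.053, 1.613, -0, 1.476, -0.119], TCP at [0.192, -0.595, 0.245] pointing down, gripper open.
Joint ranges: [-3.01, 3.01], [-1.01, 2.22], [0.06, 2.58], [-1.02, 4.17], [0.09, 2.62], [-3.14, 3.14]. Speed limits (rad/s): [2.57, 2.57, 3.14, 3.14, 3.14, 3.14].

### API

Orientations are given as a rotation vector (axis times angle).
In Python, from station import ctrl gives the robot as it stands.
- The arm moves only by the tool servo_tool, never from a script. Its arguments are lists of equal length, an entry for each row: "delta_pos": the shift along the tool's x, y, z in m, a list of three; "dr": the turn, a rotation vector about the tool's x, y, z in degrees, a list of three; "grip": the opening, from 0 (shut) to 1 (fully open). In form: {"delta_pos": [[x, y, z], ...], "dr": [[rx, ry, rz], ...], "grip": [grip, ...]}. A call has 1 to 5 rows; each row shifts and turns the pose as measured when the row begins, along the tool's axes as they then stand; what a row does not reach is not made up. A row lasts 1/8 s, in which the tool goes at most 62.5 mm and 10.7 degrees, less where a joint would pass 70% of its speed; a pose out of reach is approached as far as the arm can. A call is refused whole if a number of a shift passes 0.0625 or a number of a turn 10.7, either way. A call with a gripper value outside its range is refused whole. The fingers move at their own pace and stop on an object; "grip_force" is the grip in N (left out, the last holds). Time passes only in rows, so rows that do not move let the fingers close. It gives the time, the measured TCP pose, the force and the opening at its end, in the units of the state.
- ctrl.get_obs(): the state, without advancing time (a new reading comes with each control period).
- ctrl.get_image(name): name is "side" or "top" or "wrist"; returns the picture (480x640x3 uint8, red, green, blue); there is no depth.
- ctrl.camera_params(name): a dict with "fovy" (degrees; the focal length in pixels is half the picture's height over the tangent of half this angle, whatever the lens; pixels are square), "cx", "cy" (the principal point, pixels), "k1" (the pictures are not rectified: a ray, as slopes to the right and down, at radius r is drawn at 1 + k1 r^2 times it, then the intrinsics apply), "eye" and "rotation" of the camera in the world. Camera axes: x right, y down, z forward; pixel columns grow to the right and rows downward; lengths in m; the calibration is good to about 2 mm. A picture is of the moment at which its call begins: read the wrist's pose just before it. camera_params takes no time and is no camera call; for the wrist camera it gives the pose at the moment of the call.
- ctrl.finish_job(): hands the job in, once; it reports no verdict.
Trained networks look in the newest picture that a camera, given by its name, has taken for a name from the list of things; names that differ only in an ending like _2 or _b are one class to them, and where a whole thing is asked for, a point or a joint stands for the part that bears it (a point fixed in the world has none). Each returns a list of dicts, best first, with "score" (0 to 1); they miss things now and then, are a little off and sometimes report something else, mostly with a low value. They report only what shows in the picture. A call takes as long as a camera call. They do not tell look-alikes from the thing itself.
- ctrl.masks_of(camera, label): "pixels" (480x640 bool, what is visible of it) and "extent" ([left, top, right, bottom] in pixels, round what is visible of it).
The state is a dict: "t": time; "q": joint angles; "dq": joint speeds; "effort": joint torques, N m; "tool_pos": TCP position; "tool_rot": TCP orientation; "contact_force": force on the tool from outside, world axes, zero at the start; "wrist_torque": the same for the moment, N m; "opening": finger opening in m.
Only numpy, scipy, OpenCV 4.12 (cv2) and the standard library are available. Lean on these libraries where they do the work, as an engineer would, in place of code of your own. Each camera call takes 0.05 s, during which the arm holds its last target.

## Working session

There is one attempt and no reset: what is moved stays moved. The work goes in short steps, Python scripts to look and compute and a tool call to move; the robot and the scene stay as the last step left them, time stands still between calls to the robot, and variables do not carry over. Pictures are saved under pics/ and viewed, and the job is handed in when it is done.

Besides the shell and the picture viewer there is one more tool, called after "Request:" in YAML: its name, and indented under it one key for each argument. servo_tool: Moves the arm, as the interface text tells. Its arguments: {"type":"object","properties":{"delta_pos":{"type":"array","items":{"type":"array","items":{"type":"number"}}},"dr":{"type":"array","items":{"type":"array","items":{"type":"number"}}},"grip":{"type":"array","items":{"type":"number"}},"grip_force":{"type":"number"}},"required":["delta_pos","dr","grip"]}

```bash
ls; mkdir -p pics; python3 - <<'E'
from station import ctrl
import cv2
o=ctrl.get_obs();print(o)
for n in("top","side","wrist"):
    im=ctrl.get_image(n);cv2.imwrite(f"pics/{n}0.png",im[:,:,::-1]);print(n,ctrl.camera_params(n))
E
```

```text
pics
{'t': 0.0, 'q': array([-1.37702663e+00,  5.33595757e-02,  1.61433801e+00, -7.52818179e-06,
        1.47594949e+00, -1.18970090e-01]), 'dq': array([-0.0003692 ,  0.00118686,  0.00112636, -0.00085174,  0.00130824,
        0.00087892]), 'effort': array([ 2.22028866e-03, -3.93675828e+01, -3.70179212e+01,  9.23398829e-05,
        7.01969329e-03,  5.51327048e-06]), 'tool_pos': array([ 0.19219166, -0.59408596,  0.244035  ]), 'tool_rot': array([-0.32371236,  2.05484248, -2.05057684]), 'contact_force': array([-0.26298906,  0.43918426, -0.07637928]), 'wrist_torque': array([0.02040333, 0.01819605, 0.00030004]), 'opening': 0.08534363492032528}
top {'fovy': 46.18269530875235, 'cx': 317.8550149770303, 'cy': 236.49337055477184, 'k1': -0.1623031542098552, 'eye': array([0.36573281, 0.11594079, 1.25181506]), 'rotation': array([-2.16297152,  2.1433202 , -0.15774389])}
side {'fovy': 50.08837896159352, 'cx': 311.2234598216863, 'cy': 240.62715663355456, 'k1': -0.00683481663037982, 'eye': array([0.41626284, 0.75824618, 0.92143883]), 'rotation': array([-0.30190292,  2.88838256, -1.01750124])}
wrist {'fovy': 61.72457864769578, 'cx': 316.21148067913873, 'cy': 233.92498053901463, 'k1': -0.021656785249489097, 'eye': array([ 0.26086406, -0.57149912,  0.37392572]), 'rotation': array([ 2.34516375, -1.70635514, -0.24771045])}
```

View pics/top0.png

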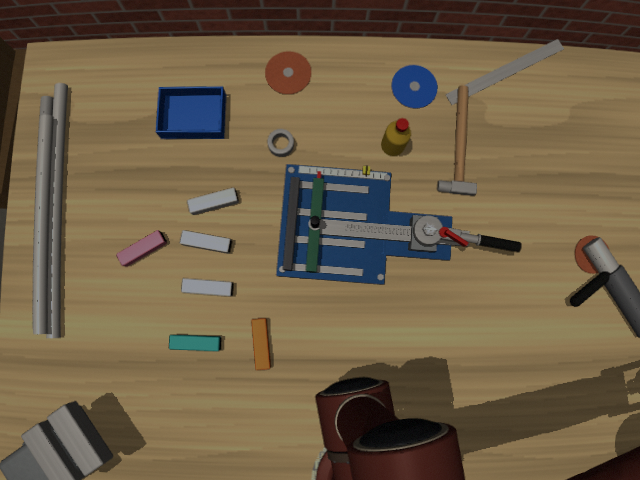

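View pics/side0.png

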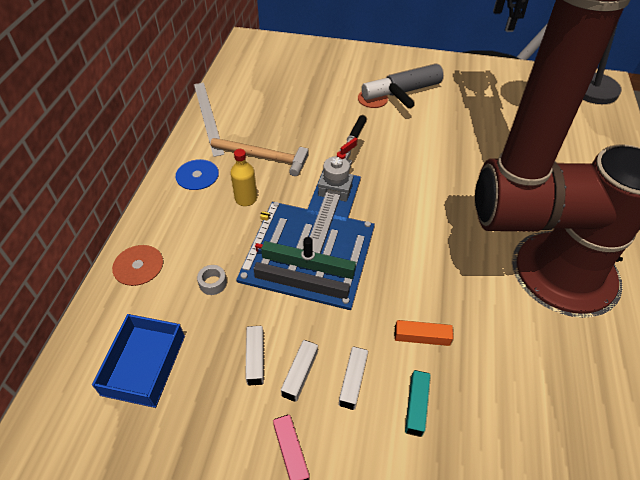

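View pics/wrist0.png

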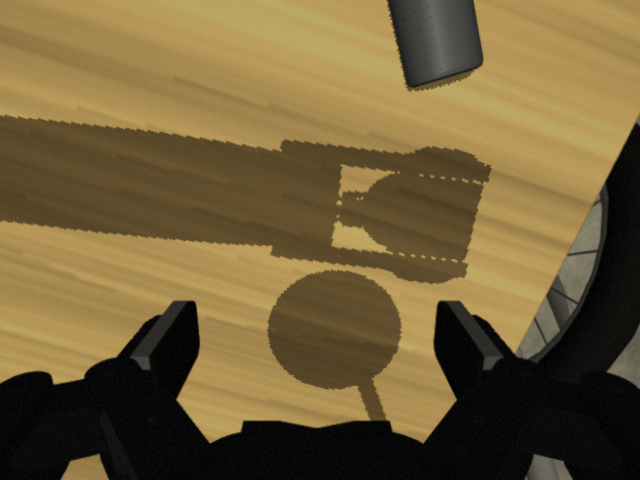

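```bash
cat > h.py <<'E'
import numpy as np, cv2
from scipy.spatial.transform import Rotation as R
from station import ctrl
def cam(n):
    p=ctrl.camera_params(n); f=240/np.tan(np.radians(p["fovy"]/2))
    K=np.array([[f,0,p["cx"]],[0,f,p["cy"]],[0,0,1.]]); D=np.array([p["k1"],0,0,0.])
    return K,D,np.array(p["eye"]),R.from_rotvec(p["rotation"]).as_matrix()
def proj(n,P,c=None):
    K,D,e,M=c or cam(n); P=np.atleast_2d(np.array(P,float)); r=M.T
    return cv2.projectPoints(P.reshape(-1,1,3),cv2.Rodrigues(r)[0],-r@e,K,D)[0].reshape(-1,2)
def pix(n,uv,z,c=None):
    K,D,e,M=c or cam(n)
    u=cv2.undistortPoints(np.array(uv,float).reshape(-1,1,2),K,D).reshape(-1,2)
    d=np.c_[u,np.ones(len(u))]@M.T
    return e+d*((z-e[2])/d[:,2])[:,None]
def snap(n,name,box=None,s=1):
    im=ctrl.get_image(n)[:,:,::-1].copy()
    cv2.imwrite(f"pics/{name}_raw.png",im)
    if box: im=im[box[1]:box[3],box[0]:box[2]]
    if s!=1: im=cv2.resize(im,None,fx=s,fy=s,interpolation=cv2.INTER_CUBIC)
    cv2.imwrite(f"pics/{name}.png",im); return im
def o():
    s=ctrl.get_obs(); T=R.from_rotvec(s["tool_rot"]).as_matrix()
    print("t %.2f pos %s open %.4f F %s"%(s["t"],s["tool_pos"].round(4),s["opening"],s["contact_force"].round(1)))
    print("x,y,z axes\n",T.T.round(3)); return s,T
E
python3 - <<'E'
from h import *
a=cv2.imread("pics/top0.png")
cv2.imwrite("pics/c1.png",cv2.resize(a[155:290,270:400],None,fx=4.4,fy=4.4,interpolation=cv2.INTER_CUBIC))
cv2.imwrite("pics/c2.png",cv2.resize(a[190:290,380:530],None,fx=5,fy=5,interpolation=cv2.INTER_CUBIC))
cv2.imwrite("pics/c3.png",cv2.resize(a[180:310,110:280],None,fx=4,fy=4,interpolation=cv2.INTER_CUBIC))
print(pix("top",[[286,164],[391,174],[278,277],[384,283]],.012))
o()
E
```

```text
[[ 0.70418501  0.18084666  0.012     ]
 [ 0.68366816 -0.05790349  0.012     ]
 [ 0.44767852  0.19416003  0.012     ]
 [ 0.43641158 -0.03985294  0.012     ]]
t 0.15 pos [ 0.1922 -0.5942  0.2443] open 0.0852 F [ 0.6 -0.7 -0.8]
x,y,z axes
 [[-0.951 -0.308 -0.   ]
 [-0.     0.002 -1.   ]
 [ 0.308 -0.951 -0.002]]
```

View pics/c1.png

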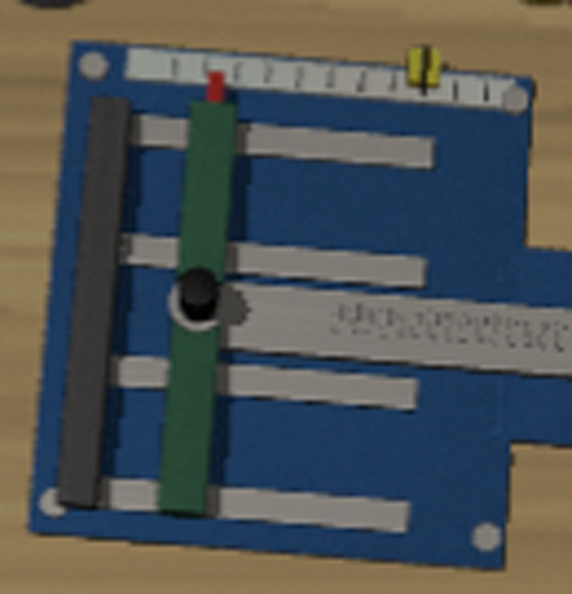

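View pics/c2.png

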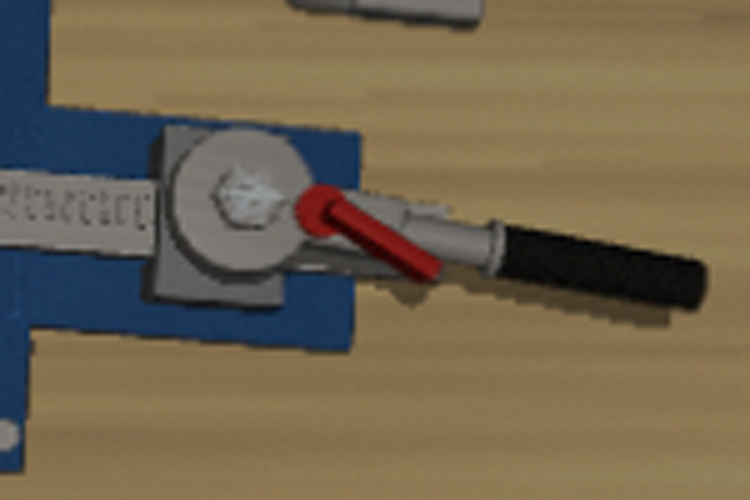

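View pics/c3.png

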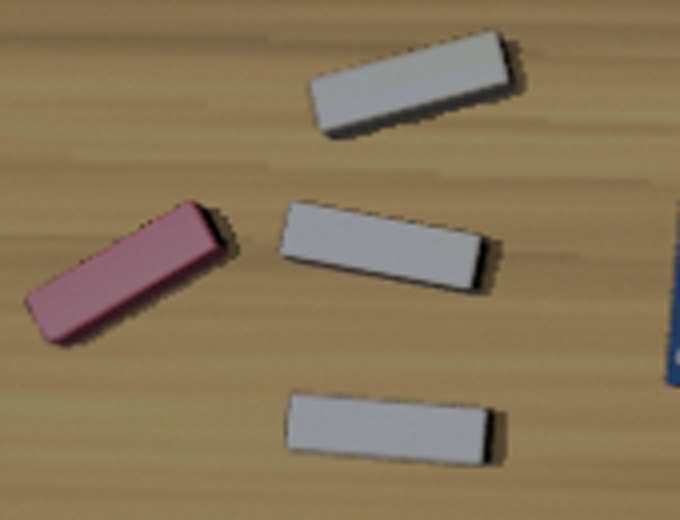

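```bash
cat > fit.py <<'E'
from h import *
from scipy.optimize import least_squares
c=cam("top")
p1=np.array([[72,42],[535,78],[30,531],[505,570]])/4.4+[270,155]-.4
p1=np.vstack([p1,np.array([[250,193]])/5+[380,190]-.4])
J=np.array([[.14,.185,.012],[.14,-.055,.012],[-.115,.185,.012],[-.115,-.055,.012],[0,-.13,.112]])
def T(v,P):
    M=R.from_rotvec([0,0,v[2]]).as_matrix(); return np.atleast_2d(P)@M.T+[v[0],v[1],0]
r=least_squares(lambda v:(proj("top",T(v,J),c)-p1).ravel(),[.58,.02,0])
v=r.x; print(v,np.degrees(v[2])); print(r.fun.reshape(-1,2).round(2))
np.save("jig.npy",v)
E
cat >> h.py <<'E'
def JT(P,v=None):
    v=np.load("jig.npy") if v is None else v
    M=R.from_rotvec([0,0,v[2]]).as_matrix(); return np.atleast_2d(P)@M.T+[v[0],v[1],0]
def JI(P):
    v=np.load("jig.npy"); M=R.from_rotvec([0,0,v[2]]).as_matrix(); return (np.atleast_2d(P)-[v[0],v[1],0])@M
E
python3 fit.py; python3 - <<'E'
from h import *
# side overlay
s=cv2.imread("pics/side0.png"); t=cv2.imread("pics/top0.png")
pts=[[.14,.185,.012],[.14,-.055,.012],[-.115,.185,.012],[-.115,-.055,.012],[0,-.13,.112]]+[[x,y,.012] for x in(-.062,0,.062) for y in (.085,)]
for n,im in(("side",s),("top",t)):
    for u in proj(n,JT(pts)): cv2.circle(im,tuple(int(round(k)) for k in u),2,(0,255,255),-1)
o=cv2.resize(s[140:320,220:400],None,fx=3,fy=3); cv2.imwrite("pics/ov.png",o)
# tubes via masks
for l in("tube1",):
    for d in ctrl.masks_of("top",l):
        m=d["pixels"].astype(np.uint8); 
        rc=cv2.minAreaRect(np.argwhere(m)[:,::-1].astype(np.float32)); b=cv2.boxPoints(rc)
        w=pix("top",b,.032); ctr=w.mean(0); e=[w[1]-w[0],w[2]-w[1]]; L=max(e,key=np.linalg.norm)
        print(d["score"],rc,ctr.round(4),"len",[round(np.linalg.norm(k),3) for k in e],"ang",np.degrees(np.arctan2(L[1],L[0])).round(1))
for l in("jaw_pointer","mark","jaw_post","flip_tip","ratchet_grip"):
    for d in ctrl.masks_of("top",l)[:2]:
        m=d["pixels"]; print(l,d["score"],d["extent"],np.argwhere(m).mean(0)[::-1])
# pointer/marker from c1
print("pointer",JI(pix("top",np.array([[217,72]])/4.4+[269.6,154.6],.04)))
for z in (.016,.02,.025,.03):print("mark",JI(pix("top",np.array([[424,66]])/4.4+[269.6,154.6],z)))
print("post top",JI(pix("top",np.array([[199,283]])/4.4+[269.6,154.6],.103)))
print("grip ends",JI(pix("top",np.array([[505,250],[700,283]])/5+[379.6,189.6],.09)))
print("lever pivot,tip",JI(pix("top",np.array([[322,208],[432,270]])/5+[379.6,189.6],.125)))
E
```

```text
[ 0.55251451  0.00610043 -0.06831597] -3.9142169013771753
[[-0.08 -0.42]
 [-0.04 -0.36]
 [-0.37  0.46]
 [ 0.11 -0.06]
 [ 0.35  0.3 ]]
0.96 ((141.22059631347656, 248.3676300048828), (18.35034942626953, 50.763580322265625), 59.03623962402344) [0.5056 0.498  0.032 ] len [np.float64(0.114), np.float64(0.042)] ang -58.4
0.9 ((207.14585876464844, 286.43218994140625), (52.887939453125, 15.7459716796875), 5.314545154571533) [0.4239 0.3473 0.032 ] len [np.float64(0.034), np.float64(0.117)] ang -94.5
0.84 ((260.944091796875, 343.84765625), (51.49688720703125, 15.970013618469238), 85.10090637207031) [0.3022 0.2274 0.032 ] len [np.float64(0.034), np.float64(0.11)] ang -174.2
0.7 ((212.7115478515625, 200.55767822265625), (18.238800048828125, 50.597965240478516), 78.69007110595703) [0.6142 0.3413 0.032 ] len [np.float64(0.113), np.float64(0.042)] ang -78.2
0.67 ((194.50340270996094, 342.4287414550781), (51.56062698364258, 15.458674430847168), 2.726310968399048) [0.3025 0.3717 0.032 ] len [np.float64(0.033), np.float64(0.113)] ang -91.5
0.62 ((388.443603515625, 224.46249389648438), (162.84721374511
[... 364 characters left out ...]
39.1, 215.3] [212.6713615  200.70187793]
jaw_post 0.84 [305.7, 171.2, 469.7, 271.3] [348.56849791 227.74895688]
flip_tip 0.76 [437.2, 227.0, 470.2, 248.8] [451.56910569 235.82520325]
ratchet_grip 0.91 [411.6, 213.8, 520.4, 252.6] [459.13159653 236.27922512]
pointer [[0.12166079 0.10864201 0.04      ]]
mark [[0.13967417 0.00295626 0.016     ]]
mark [[0.13859466 0.00326012 0.02      ]]
mark [[0.13724528 0.00363994 0.025     ]]
mark [[0.13589589 0.00401976 0.03      ]]
post top [[0.00272382 0.10865599 0.103     ]]
grip ends [[-0.01135882 -0.2443965   0.09      ]
 [-0.01890087 -0.33078292  0.09      ]]
lever pivot,tip [[-0.00548106 -0.15678194  0.125     ]
 [-0.0274943  -0.20374577  0.125     ]]
```

View pics/ov.png

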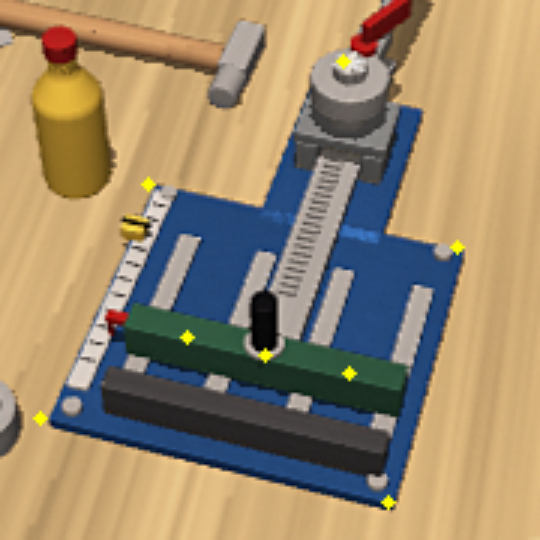

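```bash
cat > ov.py <<'E'
from h import *
import sys
def wire(n,im,box,s,out):
    im=cv2.resize(im[box[1]:box[3],box[0]:box[2]],None,fx=s,fy=s,interpolation=cv2.INTER_CUBIC)
    segs=[]
    b=[(.14,.185),(.14,-.055),(-.115,-.055),(-.115,.185)]
    for z in(.012,):
        for i in range(4): segs.append((b[i]+(z,),b[(i+1)%4]+(z,)))
    for x in(-.093,-.031,.031,.093):
        for dx in(-.008,.008): segs.append(((x+dx,.148,.018),(x+dx,0.02,.018)))
    segs.append(((-.115,.15,.046),(.115,.15,.046)))
    c=cam(n)
    for a,e in segs:
        q=np.linspace(a,e,12); u=(proj(n,JT(q),c)-[box[0],box[1]]+.5)*s
        cv2.polylines(im,[u.round().astype(np.int32).reshape(-1,1,2)],False,(0,255,255),1)
    cv2.imwrite(out,im)
if __name__=="__main__":
    wire("top",cv2.imread("pics/top0.png"),(265,150,405,290),4.2,"pics/wt.png")
    wire("side",cv2.imread("pics/side0.png"),(225,190,385,320),4.5,"pics/ws.png")
E
python3 ov.py
```

```text
(no output)
```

View pics/wt.png

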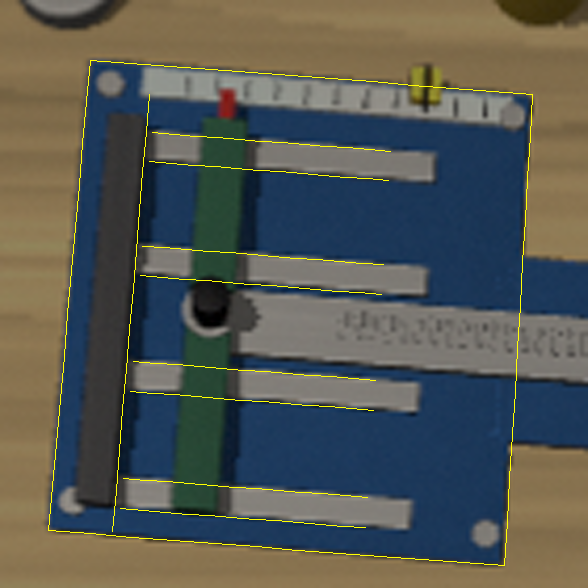

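View pics/ws.png

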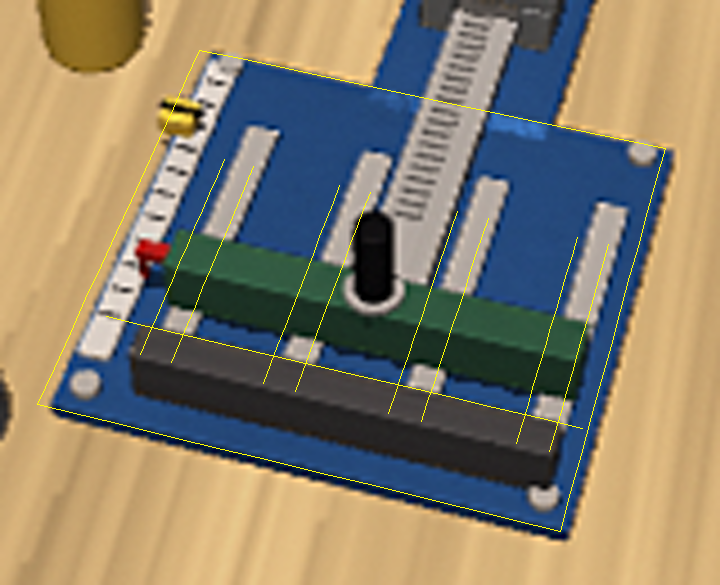

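```bash
cat > fit2.py <<'E'
from h import *
from scipy.optimize import least_squares
ct,cs=cam("top"),cam("side")
top=np.array([[436,153],[433,181],[428,267],[426,295],[420,384],[417,412],[412,500],[410,528],[91,60],[532,94],[49,530],[505,565]])/4.2+[265,150]-.5
side=np.array([[245,127],[279,130],[362,152],[391,155],[480,178],[509,181],[597,203],[628,208],[211,58],[56,408],[568,538],[672,152]])/4.5+[225,190]-.5
def rib(yr): return np.array([[x+d,yr,.018] for x in(.093,.031,-.031,-.093) for d in(.008,-.008)])
bt=np.array([[.14,.185,.012],[.14,-.055,.012],[-.115,.185,.012],[-.115,-.055,.012]]); bs=bt[[1,0,2,3]]
def f(v):
    P=JT(np.vstack([rib(v[3]),bt]),v[:3])+np.r_[v[4:6],0]
    Q=JT(np.vstack([rib(v[3]),bs]),v[:3])+np.r_[v[6:8],0]
    return np.r_[(proj("top",P,ct)-top).ravel(),(proj("side",Q,cs)-side).ravel(),np.array(v[4:8])/.002]
r=least_squares(f,[.55,.006,-.068,.0,0,0,0,0],loss="soft_l1")
print(r.x.round(4)); print(r.fun[:24].reshape(-1,2).round(1).tolist()); print(r.fun[24:48].reshape(-1,2).round(1).tolist())
np.save("jig.npy",r.x[:3])
E
python3 fit2.py
```

```text
[ 5.503e-01  6.500e-03 -6.810e-02 -4.700e-03  2.600e-03 -1.000e-04
 -2.600e-03  1.000e-04]
[[-0.1, 0.2], [0.2, 0.5], [0.1, 0.1], [0.1, 0.5], [0.2, -0.3], [0.4, 0.2], [0.2, -0.1], [0.2, 0.5], [-0.5, -0.2], [-0.2, -0.1], [-0.3, -0.1], [-0.4, -0.1]]
[[0.5, -0.0], [-0.5, 0.7], [-0.0, -0.0], [0.2, 0.7], [-0.3, -0.2], [-0.0, 0.6], [0.0, -0.0], [-0.0, 0.4], [-0.7, -1.4], [-2.1, -0.3], [0.4, -1.0], [0.4, -0.3]]
```

```bash
cat >> h.py <<'E'
OFF=np.array([.0026,0,0])
def pt(uv,z): return pix("top",uv,z)-OFF      # top cam, corrected
def plan(path,zaxes,n,st=None):
    """path: list of world targets; zaxes: world angles (deg) of tool z; n rows per segment. prints rows"""
    s=ctrl.get_obs(); p=s["tool_pos"].copy(); T=R.from_rotvec(s["tool_rot"]).as_matrix() if st is None else st[1]
    if st is not None: p=st[0].copy()
    rows=[];rots=[]
    for tgt,za,k in zip(path,zaxes,n):
        za=np.radians(za); z=np.array([np.cos(za),np.sin(za),0]); y=np.array([0,0,-1.]); G=np.c_[np.cross(y,z),y,z]
        if np.dot(G[:,2],T[:,2])<-2: pass
        rv=R.from_matrix(T.T@G).as_rotvec()
        if np.degrees(np.linalg.norm(rv))/k>10.7: print("ROT TOO FAST",np.degrees(np.linalg.norm(rv)))
        p0=p.copy()
        for i in range(k):
            d=T.T@((np.array(tgt)-p0)/k); rows.append(d.round(4).tolist()); rots.append(np.degrees(rv/k).round(2).tolist())
            if max(abs(d))>.0625: print("POS TOO FAST",d)
            T=T@R.from_rotvec(rv/k).as_matrix()
        p=np.array(tgt,float);T=G
    for i in range(0,len(rows),5): print('"delta_pos":',rows[i:i+5],'"dr":',rots[i:i+5])
E
python3 - <<'E'
from h import *
print("pointer",JI(pt(np.array([[217,72]])/4.4+[269.6,154.6],.04)))
print("mark",JI(pt(np.array([[424,66]])/4.4+[269.6,154.6],.025)))
print("post top",JI(pt(np.array([[199,283]])/4.4+[269.6,154.6],.103)))
print("grip ends",JI(pt(np.array([[505,250],[700,283]])/5+[379.6,189.6],.09)))
L=pt(np.array([[322,208],[432,270]])/5+[379.6,189.6],.125)
print("lever pivot,tip",JI(L),L)
print("bolt",JT([0,-.13,.088]),JI(pt(np.array([[250,193]])/5+[379.6,189.6],.112)))
a=-.09; b=JT([0,-.13,.088])[0]
for d in (-.4,.4):
    pv=np.array([.032*np.sin(a),-.13-.032*np.cos(a)]); tp=pv+.042*np.array([np.sin(a+d),-np.cos(a+d)])
    print(d,tp,JT(np.r_[tp,.12]))
for n,u in (("hammer head",(457,187)),("bottle",(397,148)),("collar",(281,143)),("grinder",(597,250))): print(n,pt([u],.02))
plan([[.45,-.2,.24]],[-4],[14])
E
```

```text
pointer [[0.12134958 0.10815886 0.04      ]]
mark [[0.13690978 0.00315319 0.025     ]]
post top [[0.00241262 0.10820036 0.103     ]]
grip ends [[-0.01175171 -0.24484886  0.09      ]
 [-0.01931374 -0.33123353  0.09      ]]
lever pivot,tip [[-0.00585367 -0.15723566  0.125     ]
 [-0.02787778 -0.20419439  0.125     ]] [[ 0.53374385 -0.14994164  0.125     ]
 [ 0.50857607 -0.19529323  0.125     ]]
bolt [[ 0.54143686 -0.12316732  0.088     ]] [[ 0.00020577 -0.1296965   0.112     ]]
-0.4 [-0.0226424  -0.19892847] [[ 0.51415758 -0.19039568  0.12      ]]
0.4 [ 0.00993635 -0.2018685 ] [[ 0.54646083 -0.1955453   0.12      ]]
hammer head [[ 0.6513546  -0.20746458  0.02      ]]
bottle [[ 0.74031898 -0.07147687  0.02      ]]
collar [[0.74868421 0.19274055 0.02      ]]
grinder [[ 0.50968967 -0.53868152  0.02      ]]
"delta_pos": [[-0.0262, 0.0004, -0.0212], [-0.0279, 0.0004, -0.0189], [-0.0294, 0.0004, -0.0164], [-0.0307, 0.0004, -0.0139], [-0.0317, 0.0004, -0.0112]] "dr": [[0.0, -4.86, -0.0], [0.0, -4.86, -0.0], [0.0, -4.86, -0.0], [0.0, -4.86, -0.0], [0.0, -4.86, -0.0]]
"delta_pos": [[-0.0326, 0.0004, -0.0085], [-0.0332, 0.0004, -0.0057], [-0.0335, 0.0004, -0.0029], [-0.0337, 0.0004, -0.0], [-0.0335, 0.0004, 0.0028]] "dr": [[0.0, -4.86, -0.0], [0.0, -4.86, -0.0], [0.0, -4.86, -0.0], [0.0, -4.86, -0.0], [0.0, -4.86, -0.0]]
"delta_pos": [[-0.0332, 0.0004, 0.0057], [-0.0326, 0.0004, 0.0085], [-0.0317, 0.0004, 0.0112], [-0.0307, 0.0004, 0.0138]] "dr": [[0.0, -4.86, -0.0], [0.0, -4.86, -0.0], [0.0, -4.86, -0.0], [0.0, -4.86, -0.0]]
```

Request:
servo_tool:
  delta_pos:
    - [-0.026, 0, -0.021]
    - [-0.028, 0, -0.019]
    - [-0.029, 0, -0.016]
    - [-0.031, 0, -0.014]
    - [-0.032, 0, -0.011]
  dr:
    - [0, -5, 0]
    - [0, -5, 0]
    - [0, -5, 0]
    - [0, -5, 0]
    - [0, -5, 0]
  grip: [0.5, 0.5, 0.5, 0.5, 0.5]

```text
t: 1.08
tool_pos: [0.2845, -0.4509, 0.2454]
tool_rot: [-0.709, 1.776, -1.778]
contact_force: [0.6, 0.1, 0.8]
opening: 0.0427
```

Request:
servo_tool:
  delta_pos:
    - [-0.033, 0, -0.008]
    - [-0.033, 0, -0.006]
    - [-0.033, 0, -0.003]
    - [-0.034, 0, 0]
    - [-0.033, 0, 0.003]
  dr:
    - [0, -5, 0]
    - [0, -5, 0]
    - [0, -5, 0]
    - [0, -5, 0]
    - [0, -5, 0]
  grip: [0.5, 0.5, 0.5, 0.5, 0.5]

```text
t: 1.7
tool_pos: [0.3744, -0.3028, 0.2462]
tool_rot: [-1.016, 1.467, -1.473]
contact_force: [0.3, -0.5, 1.0]
opening: 0.0427
```

Request:
servo_tool:
  delta_pos:
    - [-0.033, 0, 0.006]
    - [-0.033, 0, 0.008]
    - [-0.032, 0, 0.011]
    - [-0.031, 0, 0.014]
  dr:
    - [0, -5, 0]
    - [0, -5, 0]
    - [0, -5, 0]
    - [0, -4, 0]
  grip: [0.5, 0.5, 0.5, 0.5]

```text
t: 2.2
tool_pos: [0.4435, -0.1813, 0.247]
tool_rot: [-1.2, 1.217, -1.228]
contact_force: [1.4, -0.0, -0.0]
opening: 0.0424
```

```bash
python3 - <<'E'
from h import *
o();snap("wrist","w1")
K=cam("wrist");print(K[2])
print("bolt head proj",proj("wrist",JT([0,-.13,.112]),K),"pred lever tip",proj("wrist",[[.5086,-.1953,.125],[.5337,-.1499,.125]],K))
E
```

```text
t 2.20 pos [ 0.4435 -0.1813  0.247 ] open 0.0424 F [ 1.4 -0.  -0. ]
x,y,z axes
 [[-0.018 -1.     0.004]
 [ 0.004 -0.004 -1.   ]
 [ 1.    -0.018  0.004]]
[ 0.4455072  -0.10581046  0.37648406]
bolt head proj [[463.07285497 141.54648039]] pred lever tip [[411.28828827 254.40153809]
 [454.55619598 186.10839286]]
```

View pics/w1.png

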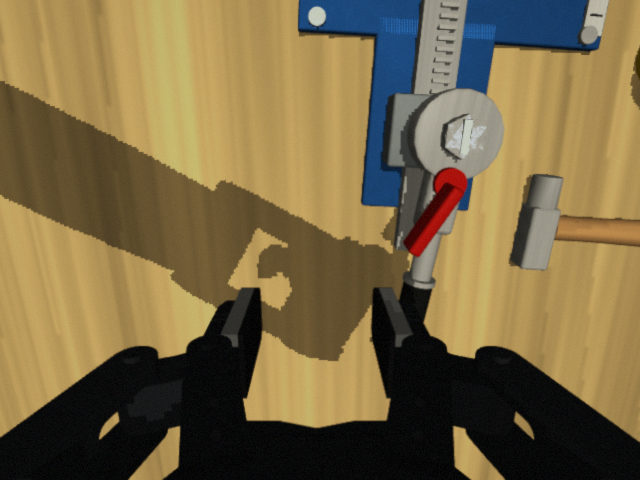

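Request:
servo_tool:
  delta_pos:
    - [0.006, 0, 0.034]
    - [0.006, 0.02, 0.034]
    - [0, 0.035, 0]
    - [0, 0.035, 0]
    - [0, 0.02, 0]
  dr:
    - [0, 0, 0]
    - [0, 0, 0]
    - [0, 0, 0]
    - [0, 0, 0]
    - [0, 0, 0]
  grip: [0.5, 0.5, 0.5, 0.5, 0.5]

```text
t: 2.88
tool_pos: [0.5184, -0.1919, 0.1384]
tool_rot: [-1.198, 1.205, -1.228]
contact_force: [-0.3, 0.0, -0.4]
opening: 0.043
```

```bash
python3 - <<'E'
from h import *
o();snap("wrist","w2")
E
```

```text
t 2.88 pos [ 0.5184 -0.1919  0.1384] open 0.0430 F [-0.3  0.  -0.4]
x,y,z axes
 [[-0.011 -1.     0.005]
 [ 0.013 -0.006 -1.   ]
 [ 1.    -0.011  0.013]]
```

View pics/w2.png

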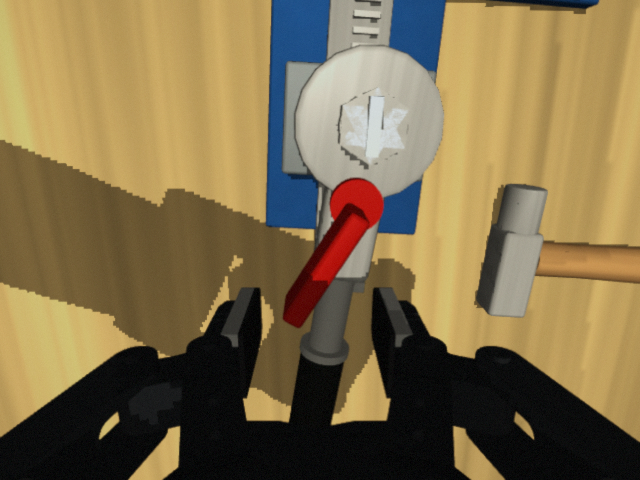

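Request:
servo_tool:
  delta_pos:
    - [0.001, 0.02, 0.003]
    - [0, 0, 0.01]
    - [0, 0, 0.012]
    - [0, 0, 0.01]
  dr:
    - [0, 0, 0]
    - [0, 0, 0]
    - [0, 0, 0]
    - [0, 0, 0]
  grip: [0.5, 0.5, 0.5, 0.5]

```text
t: 3.42
tool_pos: [0.5535, -0.194, 0.1176]
tool_rot: [-1.201, 1.209, -1.226]
contact_force: [-3.1, -1.5, -2.3]
opening: 0.0426
```

```bash
python3 - <<'E'
from h import *
o();snap("wrist","w3")
E
```

```text
t 3.42 pos [ 0.5535 -0.194   0.1176] open 0.0426 F [-3.1 -1.5 -2.3]
x,y,z axes
 [[-0.012 -1.     0.005]
 [ 0.008 -0.005 -1.   ]
 [ 1.    -0.012  0.008]]
```

View pics/w3.png

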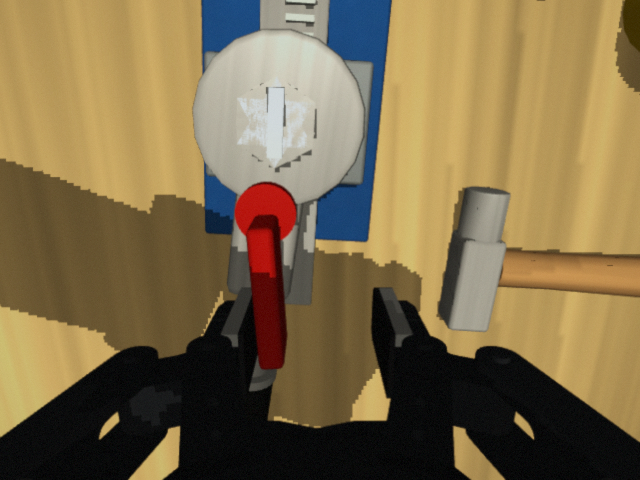

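Request:
servo_tool:
  delta_pos:
    - [0, 0, 0.004]
    - [0, 0, 0.004]
    - [0, 0, 0]
  dr:
    - [0, 0, 0]
    - [0, 0, 0]
    - [0, 0, 0]
  grip: [0.5, 0.5, 0.5]

```text
t: 3.85
tool_pos: [0.563, -0.1941, 0.1182]
tool_rot: [-1.202, 1.208, -1.226]
contact_force: [-0.7, -1.1, -0.9]
opening: 0.0427
```

```bash
python3 - <<'E'
from h import *
o();snap("wrist","w4");snap("top","t4",(380,190,530,290),5)
E
```

```text
t 3.85 pos [ 0.563  -0.1941  0.1182] open 0.0427 F [-0.7 -1.1 -0.9]
x,y,z axes
 [[-0.011 -1.     0.006]
 [ 0.009 -0.006 -1.   ]
 [ 1.    -0.011  0.009]]
```

View pics/w4.png

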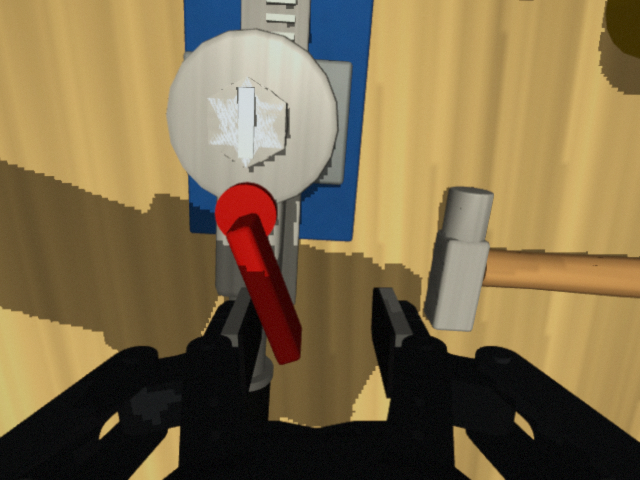

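View pics/t4.png

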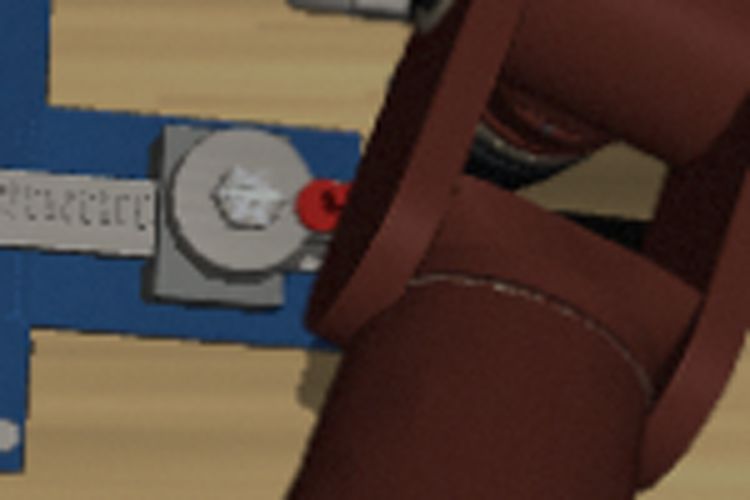

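```bash
cat >> h.py <<'E'
def arc(a,z=.088,lead=0,r=.155):
    b=JT([0,-.13,0])[0]; v=np.load("jig.npy")[2]; f=a+v
    return b+np.array([np.sin(f),-np.cos(f),0])*r+np.array([np.cos(f),np.sin(f),0])*lead+[0,0,z], np.degrees(f)
E
python3 - <<'E'
from h import *
p,z=arc(-.1,.088); s=ctrl.get_obs(); c=s["tool_pos"]
plan([[c[0],c[1],.165],[p[0],p[1],.165],p],[0,z,z],[2,4,3])
A=[arc(a,lead=.0) for a in np.arange(0,.71,.1)]; print("arc CCW")
Z=R.from_euler
y=np.array([0,0,-1.]);zr=np.radians(z);zz=np.array([np.cos(zr),np.sin(zr),0]);G=np.c_[np.cross(y,zz),y,zz]
plan([k[0] for k in A],[k[1] for k in A],[1]*len(A),(p,G))
E
```

```text
"delta_pos": [[0.0001, -0.0233, 0.0002], [0.0001, -0.0233, 0.0001], [0.0205, 0.0, -0.0119], [0.021, 0.0, -0.011], [0.0214, 0.0, -0.0101]] "dr": [[-0.26, -0.33, 0.16], [-0.26, -0.33, 0.16], [0.0, 2.41, 0.0], [0.0, 2.41, 0.0], [0.0, 2.41, 0.0]]
"delta_pos": [[0.0218, 0.0, -0.0092], [0.0, 0.0257, 0.0], [0.0, 0.0257, 0.0], [0.0, 0.0257, 0.0]] "dr": [[0.0, 2.41, 0.0], [0.0, 0.0, 0.0], [0.0, 0.0, 0.0], [0.0, 0.0, 0.0]]
arc CCW
"delta_pos": [[-0.0008, 0.0, 0.0155], [-0.0008, 0.0, 0.0155], [-0.0008, 0.0, 0.0155], [-0.0008, 0.0, 0.0155], [-0.0008, 0.0, 0.0155]] "dr": [[0.0, -5.73, 0.0], [0.0, -5.73, 0.0], [0.0, -5.73, 0.0], [0.0, -5.73, 0.0], [0.0, -5.73, 0.0]]
"delta_pos": [[-0.0008, 0.0, 0.0155], [-0.0008, 0.0, 0.0155], [-0.0008, 0.0, 0.0155]] "dr": [[0.0, -5.73, 0.0], [0.0, -5.73, 0.0], [0.0, -5.73, 0.0]]
```

Request:
servo_tool:
  delta_pos:
    - [0, -0.02, -0.004]
    - [0, -0.028, 0]
    - [0.022, 0, -0.011]
    - [0.022, 0, -0.011]
    - [0.022, 0, -0.01]
  dr:
    - [0, 0, 0]
    - [0, 0, 0]
    - [0, 2.4, 0]
    - [0, 2.4, 0]
    - [0, 2.4, 0]
  grip: [0.5, 0.5, 0.45, 0.45, 0.45]

```text
t: 4.58
tool_pos: [0.5267, -0.2591, 0.1791]
tool_rot: [-1.128, 1.286, -1.329]
contact_force: [0.8, -0.3, -0.4]
opening: 0.0387
```

Request:
servo_tool:
  delta_pos:
    - [0.022, 0, -0.008]
    - [0, 0, 0]
  dr:
    - [0, 2.4, 0]
    - [0, 0, 0]
  grip: [0.45, 0.45]

```text
t: 4.82
tool_pos: [0.5164, -0.2822, 0.1845]
tool_rot: [-1.1, 1.311, -1.368]
contact_force: [-0.2, 0.2, -1.2]
opening: 0.0384
```

```bash
python3 - <<'E'
from h import *
o();snap("wrist","w5");print(arc(-.1))
E
```

```text
t 4.83 pos [ 0.5164 -0.2822  0.1845] open 0.0384 F [-0.2  0.2 -1.2]
x,y,z axes
 [[-0.183 -0.983  0.008]
 [ 0.033 -0.015 -0.999]
 [ 0.983 -0.182  0.035]]
(array([ 0.51550625, -0.27598291,  0.088     ]), np.float64(-9.630538543579839))
```

View pics/w5.png

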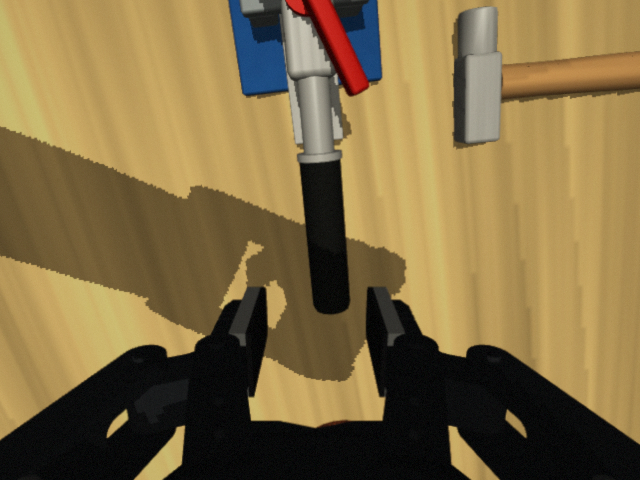

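```bash
python3 - <<'E'
from h import *
p,z=arc(-.1,.088)
plan([p],[z],[4])
E
```

```text
"delta_pos": [[-0.0015, 0.0241, -0.0014], [-0.0015, 0.0241, -0.0012], [-0.0014, 0.0241, -0.001], [-0.0014, 0.0241, -0.0008]] "dr": [[-0.51, -0.2, 0.12], [-0.51, -0.2, 0.12], [-0.51, -0.2, 0.12], [-0.51, -0.2, 0.12]]
```

Request:
servo_tool:
  delta_pos:
    - [-0.0015, 0.024, -0.0014]
    - [-0.0015, 0.024, -0.001]
    - [-0.0015, 0.024, -0.001]
    - [-0.0015, 0.024, -0.001]
    - [0, 0, 0]
  dr:
    - [-0.5, -0.2, 0.1]
    - [-0.5, -0.2, 0.1]
    - [-0.5, -0.2, 0.1]
    - [-0.5, -0.2, 0.1]
    - [0, 0, 0]
  grip: [0.45, 0.45, 0.45, 0.45, 0.45]

```text
t: 5.5
tool_pos: [0.5157, -0.2721, 0.0801]
tool_rot: [-1.129, 1.332, -1.326]
contact_force: [-0.0, -0.3, -1.0]
opening: 0.0381
```

```bash
python3 - <<'E'
from h import *
o();snap("wrist","w6")
A=[arc(a,lead=.0) for a in np.arange(-.02,.65,.075)]
plan([k[0] for k in A],[k[1] for k in A],[1]*len(A))
E
```

```text
t 5.50 pos [ 0.5157 -0.2721  0.0801] open 0.0381 F [-0.  -0.3 -1. ]
x,y,z axes
 [[-0.163 -0.987 -0.001]
 [-0.003  0.002 -1.   ]
 [ 0.987 -0.163 -0.004]]
"delta_pos": [[0.003, -0.0066, 0.0122], [-0.0004, 0.0, 0.0116], [-0.0004, 0.0, 0.0116], [-0.0004, 0.0, 0.0116], [-0.0004, 0.0, 0.0116]] "dr": [[0.12, -4.33, -0.03], [0.0, -4.3, 0.0], [0.0, -4.3, 0.0], [0.0, -4.3, 0.0], [0.0, -4.3, 0.0]]
"delta_pos": [[-0.0004, 0.0, 0.0116], [-0.0004, 0.0, 0.0116], [-0.0004, 0.0, 0.0116], [-0.0004, 0.0, 0.0116]] "dr": [[0.0, -4.3, 0.0], [0.0, -4.3, 0.0], [0.0, -4.3, 0.0], [0.0, -4.3, 0.0]]
```

View pics/w6.png

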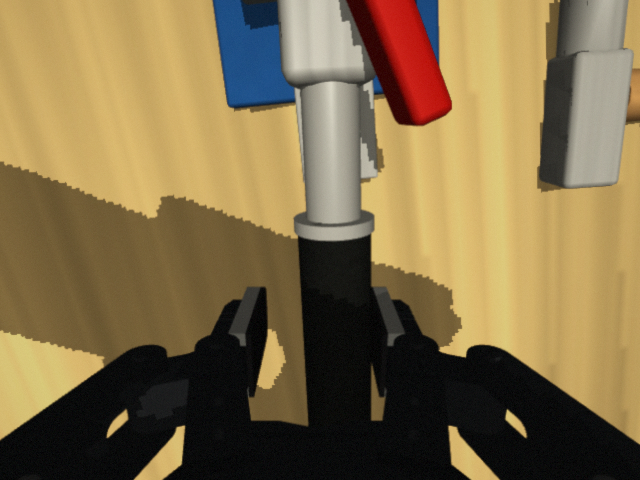

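Request:
servo_tool:
  delta_pos:
    - [0.003, -0.006, 0.012]
    - [0, 0, 0.012]
    - [0, 0, 0.012]
    - [0, 0, 0.012]
    - [0, 0, 0.012]
  dr:
    - [0, -4.3, 0]
    - [0, -4.3, 0]
    - [0, -4.3, 0]
    - [0, -4.3, 0]
    - [0, -4.3, 0]
  grip: [0.45, 0.45, 0.45, 0.45, 0.45]

```text
t: 6.18
tool_pos: [0.5727, -0.2756, 0.088]
tool_rot: [-1.312, 1.056, -1.033]
contact_force: [-6.5, 1.8, 2.0]
opening: 0.0383
```

```bash
cat > st.py <<'E'
from h import *
import sys
s,T=o(); v=np.load("jig.npy"); j=JI(s["tool_pos"])[0]; d=j[:2]-[0,-.13]
print("TCP jig",j.round(4),"a",np.arctan2(d[0],-d[1]).round(3),"r",np.hypot(*d).round(4),"tool a",round(np.arctan2(T[1,2],T[0,2])-v[2],3))
if len(sys.argv)>1: snap("wrist",sys.argv[1])
E
python3 st.py w7
```

```text
t 6.17 pos [ 0.5727 -0.2756  0.088 ] open 0.0383 F [-6.5  1.8  2. ]
x,y,z axes
 [[ 0.221 -0.975 -0.008]
 [-0.014  0.005 -1.   ]
 [ 0.975  0.221 -0.013]]
TCP jig [ 0.0416 -0.28    0.088 ] a 0.27 r 0.1556 tool a 0.291
```

View pics/w7.png

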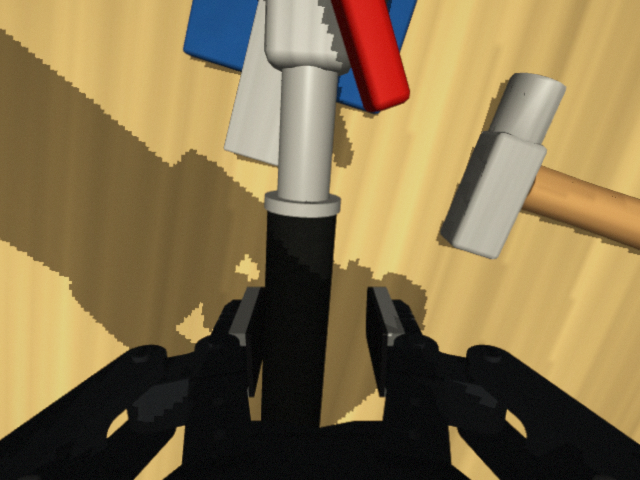

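Request:
servo_tool:
  delta_pos:
    - [0, 0, 0.013]
    - [0, 0, 0.013]
    - [0, 0, 0.012]
    - [0, 0, 0.012]
    - [0, 0, 0.012]
  dr:
    - [0, -4.5, 0]
    - [0, -4.5, 0]
    - [0, -4.5, 0]
    - [0, -4.5, 0]
    - [0, -4.5, 0]
  grip: [0.45, 0.45, 0.45, 0.45, 0.45]

```text
t: 6.85
tool_pos: [0.6237, -0.2541, 0.088]
tool_rot: [-1.453, 0.767, -0.713]
contact_force: [-6.3, -0.9, 1.5]
opening: 0.0382
```

```bash
python3 st.py w8; python3 - <<'E'
from h import *
A=[arc(a,lead=.0) for a in np.arange(.55,-.7,-.12)]
plan([k[0] for k in A],[k[1] for k in A],[1]*len(A))
E
```

```text
t 6.85 pos [ 0.6237 -0.2541  0.088 ] open 0.0382 F [-6.3 -0.9  1.5]
x,y,z axes
 [[ 0.583 -0.812 -0.024]
 [-0.035  0.005 -0.999]
 [ 0.811  0.584 -0.026]]
TCP jig [ 0.091 -0.255  0.088] a 0.629 r 0.1546 tool a 0.692
"delta_pos": [[-0.0011, 0.0005, -0.0135], [-0.0011, 0.0, -0.0186], [-0.0011, 0.0, -0.0186], [-0.0011, 0.0, -0.0186], [-0.0011, 0.0, -0.0186]] "dr": [[1.48, 8.25, -1.25], [0.0, 6.88, 0.0], [0.0, 6.88, 0.0], [0.0, 6.88, 0.0], [0.0, 6.88, 0.0]]
"delta_pos": [[-0.0011, 0.0, -0.0186], [-0.0011, 0.0, -0.0186], [-0.0011, 0.0, -0.0186], [-0.0011, 0.0, -0.0186], [-0.0011, 0.0, -0.0186]] "dr": [[0.0, 6.88, 0.0], [0.0, 6.88, 0.0], [0.0, 6.88, 0.0], [0.0, 6.88, 0.0], [0.0, 6.88, 0.0]]
"delta_pos": [[-0.0011, 0.0, -0.0186]] "dr": [[0.0, 6.88, 0.0]]
```

View pics/w8.png

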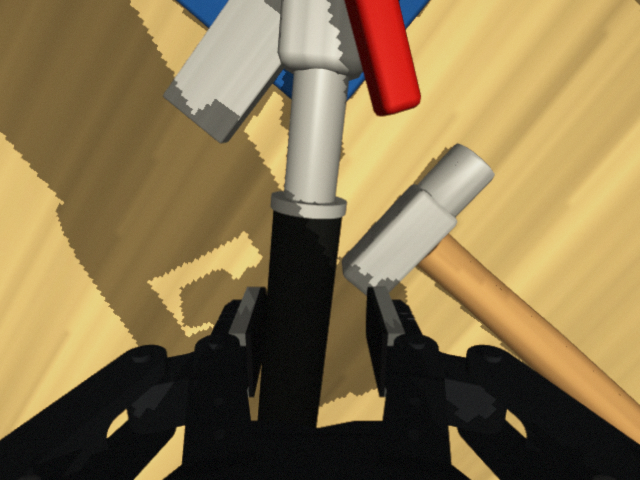

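Request:
servo_tool:
  delta_pos:
    - [-0.001, 0.001, -0.014]
    - [-0.001, 0, -0.0185]
    - [-0.001, 0, -0.0185]
    - [-0.001, 0, -0.0185]
    - [-0.001, 0, -0.0185]
  dr:
    - [1.5, 8, -1.2]
    - [0, 7, 0]
    - [0, 7, 0]
    - [0, 7, 0]
    - [0, 7, 0]
  grip: [0.45, 0.45, 0.45, 0.45, 0.45]

```text
t: 7.52
tool_pos: [0.5438, -0.2796, 0.091]
tool_rot: [-1.187, 1.22, -1.239]
contact_force: [1.6, -0.3, -1.2]
opening: 0.0383
```

```bash
python3 st.py; python3 - <<'E'
from h import *
A=[arc(a,lead=.0) for a in np.arange(-.07,-.7,-.12)]
plan([k[0] for k in A],[k[1] for k in A],[1]*len(A))
E
```

```text
t 7.53 pos [ 0.5438 -0.2796  0.091 ] open 0.0383 F [ 1.6 -0.3 -1.2]
x,y,z axes
 [[-0.03  -1.     0.002]
 [ 0.013 -0.002 -1.   ]
 [ 0.999 -0.03   0.013]]
TCP jig [ 0.013  -0.2859  0.091 ] a 0.083 r 0.1565 tool a 0.039
"delta_pos": [[-0.0022, 0.0027, -0.0238], [-0.0011, 0.0, -0.0186], [-0.0011, 0.0, -0.0186], [-0.0011, 0.0, -0.0186], [-0.0011, 0.0, -0.0186]] "dr": [[-0.78, 6.22, 0.06], [0.0, 6.88, 0.0], [0.0, 6.88, 0.0], [0.0, 6.88, 0.0], [0.0, 6.88, 0.0]]
"delta_pos": [[-0.0011, 0.0, -0.0186]] "dr": [[0.0, 6.88, 0.0]]
```

Request:
servo_tool:
  delta_pos:
    - [-0.002, 0.003, -0.022]
    - [-0.001, 0, -0.02]
    - [-0.001, 0, -0.02]
    - [-0.001, 0, -0.02]
    - [-0.001, 0, -0.02]
  dr:
    - [-0.8, 6.5, 0]
    - [0, 7, 0]
    - [0, 7, 0]
    - [0, 7, 0]
    - [0, 7, 0]
  grip: [0.45, 0.45, 0.45, 0.45, 0.45]

```text
t: 8.15
tool_pos: [0.4504, -0.2501, 0.0928]
tool_rot: [-0.808, 1.66, -1.69]
contact_force: [3.8, -1.6, -1.4]
opening: 0.0382
```

```bash
python3 st.py w9; python3 - <<'E'
from h import *
A=[arc(a,lead=.0) for a in [-.65]]
plan([k[0] for k in A],[k[1] for k in A],[1]*len(A))
E
```

```text
t 8.15 pos [ 0.4504 -0.2501  0.0928] open 0.0382 F [ 3.8 -1.6 -1.4]
x,y,z axes
 [[-0.615 -0.789 -0.002]
 [ 0.017 -0.01  -1.   ]
 [ 0.788 -0.615  0.019]]
TCP jig [-0.0822 -0.2628  0.0928] a -0.554 r 0.1562 tool a -0.594
"delta_pos": [[-0.0012, 0.0041, -0.0128]] "dr": [[-0.94, 3.07, -0.15]]
```

View pics/w9.png

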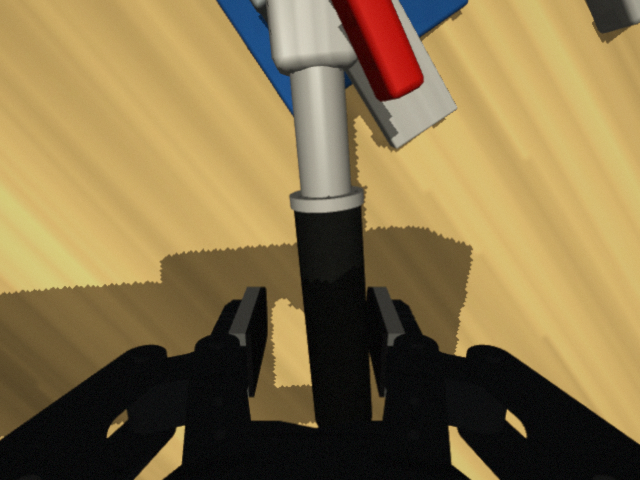

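Request:
servo_tool:
  delta_pos:
    - [-0.001, 0.004, -0.015]
    - [0, 0, 0]
  dr:
    - [-0.9, 2, 0]
    - [0, 0, 0]
  grip: [0.45, 0.45]

```text
t: 8.45
tool_pos: [0.4389, -0.2399, 0.0902]
tool_rot: [-0.787, 1.697, -1.706]
contact_force: [0.6, -0.5, 0.4]
opening: 0.0383
```

```bash
python3 st.py; python3 - <<'E'
from h import *
A=[arc(a,lead=.0) for a in np.arange(-.55,.68,.085)]
plan([k[0] for k in A],[k[1] for k in A],[1]*len(A))
E
```

```text
t 8.45 pos [ 0.4389 -0.2399  0.0902] open 0.0383 F [ 0.6 -0.5  0.4]
x,y,z axes
 [[-0.644 -0.765 -0.003]
 [ 0.007 -0.002 -1.   ]
 [ 0.765 -0.644  0.007]]
TCP jig [-0.0943 -0.2535  0.0902] a -0.652 r 0.1554 tool a -0.631
"delta_pos": [[-0.0009, 0.0023, 0.0159], [-0.0006, 0.0, 0.0132], [-0.0006, 0.0, 0.0132], [-0.0006, 0.0, 0.0132], [-0.0006, 0.0, 0.0132]] "dr": [[-0.4, -4.66, -0.16], [0.0, -4.87, 0.0], [0.0, -4.87, 0.0], [0.0, -4.87, 0.0], [0.0, -4.87, 0.0]]
"delta_pos": [[-0.0006, 0.0, 0.0132], [-0.0006, 0.0, 0.0132], [-0.0006, 0.0, 0.0132], [-0.0006, 0.0, 0.0132], [-0.0006, 0.0, 0.0132]] "dr": [[0.0, -4.87, 0.0], [0.0, -4.87, 0.0], [0.0, -4.87, 0.0], [0.0, -4.87, 0.0], [0.0, -4.87, 0.0]]
"delta_pos": [[-0.0006, 0.0, 0.0132], [-0.0006, 0.0, 0.0132], [-0.0006, 0.0, 0.0132], [-0.0006, 0.0, 0.0132], [-0.0006, 0.0, 0.0132]] "dr": [[0.0, -4.87, 0.0], [0.0, -4.87, 0.0], [0.0, -4.87, 0.0], [0.0, -4.87, 0.0], [0.0, -4.87, 0.0]]
```

Request:
servo_tool:
  delta_pos:
    - [-0.001, 0.002, 0.016]
    - [-0.001, 0, 0.014]
    - [-0.001, 0, 0.014]
    - [-0.001, 0, 0.014]
    - [-0.001, 0, 0.014]
  dr:
    - [0, -5, 0]
    - [0, -5, 0]
    - [0, -5, 0]
    - [0, -5, 0]
    - [0, -5, 0]
  grip: [0.45, 0.45, 0.45, 0.45, 0.45]

```text
t: 9.07
tool_pos: [0.5013, -0.2726, 0.0885]
tool_rot: [-1.089, 1.392, -1.382]
contact_force: [-6.6, 0.6, 4.6]
opening: 0.0384
```

```bash
python3 st.py; python3 - <<'E'
from h import *
A=[arc(a,lead=.0) for a in np.arange(-.16,.3,.085)]
plan([k[0] for k in A],[k[1] for k in A],[1]*len(A))
E
```

```text
t 9.07 pos [ 0.5013 -0.2726  0.0885] open 0.0384 F [-6.6  0.6  4.6]
x,y,z axes
 [[-0.241 -0.971 -0.   ]
 [-0.007  0.002 -1.   ]
 [ 0.971 -0.241 -0.008]]
TCP jig [-0.0299 -0.2818  0.0885] a -0.194 r 0.1547 tool a -0.175
"delta_pos": [[0.0003, 0.0005, 0.0053], [-0.0006, 0.0, 0.0132], [-0.0006, 0.0, 0.0132], [-0.0006, 0.0, 0.0132], [-0.0006, 0.0, 0.0132]] "dr": [[0.44, -0.87, -0.02], [0.0, -4.87, 0.0], [0.0, -4.87, 0.0], [0.0, -4.87, 0.0], [0.0, -4.87, 0.0]]
"delta_pos": [[-0.0006, 0.0, 0.0132]] "dr": [[0.0, -4.87, 0.0]]
```

Request:
servo_tool:
  delta_pos:
    - [0, 0, 0.014]
    - [0, 0, 0.014]
    - [0, 0, 0.014]
    - [0, 0, 0.014]
    - [0, 0, 0.014]
  dr:
    - [0, -5, 0]
    - [0, -5, 0]
    - [0, -5, 0]
    - [0, -5, 0]
    - [0, -5, 0]
  grip: [0.45, 0.45, 0.45, 0.45, 0.45]

```text
t: 9.7
tool_pos: [0.5684, -0.2761, 0.0877]
tool_rot: [-1.309, 1.077, -1.029]
contact_force: [-6.0, 2.9, 3.6]
opening: 0.0383
```

```bash
python3 st.py; python3 - <<'E'
from h import *
A=[arc(a,lead=.0) for a in np.arange(.32,.7,.085)]
plan([k[0] for k in A],[k[1] for k in A],[1]*len(A))
E
```

```text
t 9.70 pos [ 0.5684 -0.2761  0.0877] open 0.0383 F [-6.   2.9  3.6]
x,y,z axes
 [[ 0.21  -0.978 -0.018]
 [-0.027  0.012 -1.   ]
 [ 0.977  0.21  -0.024]]
TCP jig [ 0.0373 -0.2808  0.0877] a 0.243 r 0.1553 tool a 0.28
"delta_pos": [[-0.0003, -0.0006, 0.012], [-0.0006, 0.0, 0.0132], [-0.0006, 0.0, 0.0132], [-0.0006, 0.0, 0.0132], [-0.0006, 0.0, 0.0132]] "dr": [[1.34, -2.3, -1.04], [0.0, -4.87, 0.0], [0.0, -4.87, 0.0], [0.0, -4.87, 0.0], [0.0, -4.87, 0.0]]
```

Request:
servo_tool:
  delta_pos:
    - [0, 0, 0.014]
    - [0, 0, 0.014]
    - [0, 0, 0.014]
    - [0, 0, 0.014]
    - [0, 0, 0.012]
  dr:
    - [1.3, -3, -1]
    - [0, -5, 0]
    - [0, -5, 0]
    - [0, -5, 0]
    - [0, -5, 0]
  grip: [0.45, 0.45, 0.45, 0.45, 0.45]

```text
t: 10.32
tool_pos: [0.6282, -0.2541, 0.0865]
tool_rot: [-1.451, 0.751, -0.717]
contact_force: [-8.0, 0.5, 1.8]
opening: 0.0386
```

```bash
python3 st.py w10; python3 - <<'E'
from h import *
im=snap("top","t10",(380,170,540,290),5)
E
```

```text
t 10.32 pos [ 0.6282 -0.2541  0.0865] open 0.0386 F [-8.   0.5  1.8]
x,y,z axes
 [[ 0.59  -0.808 -0.015]
 [-0.022  0.003 -1.   ]
 [ 0.807  0.59  -0.016]]
TCP jig [ 0.0955 -0.2547  0.0865] a 0.653 r 0.1571 tool a 0.699
```

View pics/t10.png

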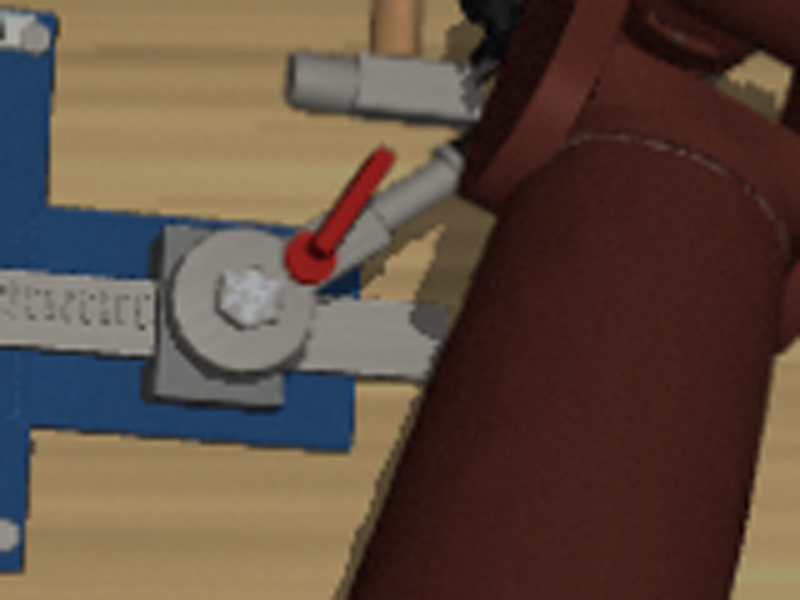

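Request:
servo_tool:
  delta_pos:
    - [-0.001, -0.001, -0.016]
    - [-0.001, 0, -0.019]
    - [-0.001, 0, -0.019]
    - [-0.001, 0, -0.019]
    - [-0.001, 0, -0.019]
  dr:
    - [1, 8, -0.6]
    - [0, 7, 0]
    - [0, 7, 0]
    - [0, 7, 0]
    - [0, 7, 0]
  grip: [0.45, 0.45, 0.45, 0.45, 0.45]

```text
t: 11.05
tool_pos: [0.5462, -0.2826, 0.0883]
tool_rot: [-1.186, 1.216, -1.232]
contact_force: [1.0, 1.4, -0.1]
opening: 0.038
```

```bash
python3 st.py; python3 - <<'E'
from h import *
A=[arc(a,lead=.0) for a in np.arange(.15,.6,.085)]
plan([k[0] for k in A],[k[1] for k in A],[1]*len(A))
E
```

```text
t 11.05 pos [ 0.5462 -0.2826  0.0883] open 0.0380 F [ 1.   1.4 -0.1]
x,y,z axes
 [[-0.023 -1.    -0.002]
 [ 0.015  0.002 -1.   ]
 [ 1.    -0.023  0.015]]
TCP jig [ 0.0156 -0.2888  0.0883] a 0.098 r 0.1595 tool a 0.045
"delta_pos": [[-0.0052, 0.0004, 0.0078], [-0.0006, 0.0, 0.0132], [-0.0006, 0.0, 0.0132], [-0.0006, 0.0, 0.0132], [-0.0006, 0.0, 0.0132]] "dr": [[-0.86, -6.0, -0.08], [0.0, -4.87, 0.0], [0.0, -4.87, 0.0], [0.0, -4.87, 0.0], [0.0, -4.87, 0.0]]
"delta_pos": [[-0.0006, 0.0, 0.0132]] "dr": [[0.0, -4.87, 0.0]]
```

Request:
servo_tool:
  delta_pos:
    - [0, -0.04, 0]
    - [0, -0.04, 0]
    - [-0.025, -0.03, 0]
    - [-0.025, 0, 0]
    - [0, 0, 0]
  dr:
    - [-0.9, 0, 0]
    - [0, 0, 0]
    - [0, 0, 0]
    - [0, 0, 0]
    - [0, 0, 0]
  grip: [0.45, 0.45, 0.45, 0.45, 0.45]

```text
t: 11.68
tool_pos: [0.5487, -0.2349, 0.2035]
tool_rot: [-1.189, 1.225, -1.236]
contact_force: [0.1, -0.9, -0.0]
opening: 0.0385
```

```bash
python3 st.py w11
```

```text
t 11.68 pos [ 0.5487 -0.2349  0.2035] open 0.0385 F [ 0.1 -0.9 -0. ]
x,y,z axes
 [[-0.03  -1.     0.   ]
 [ 0.009 -0.    -1.   ]
 [ 1.    -0.03   0.009]]
TCP jig [ 0.0148 -0.241   0.2035] a 0.133 r 0.112 tool a 0.038
```

View pics/w11.png

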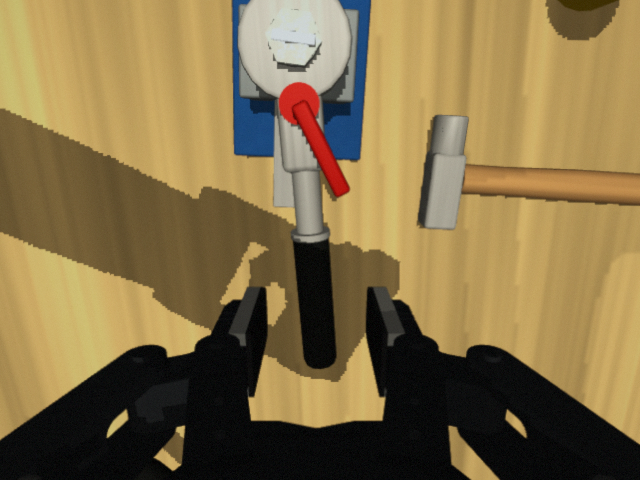

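```bash
python3 - <<'E'
import cv2
a=cv2.imread("pics/w11_raw.png");cv2.imwrite("pics/c11.png",cv2.resize(a[0:100,240:360],None,fx=6,fy=6,interpolation=cv2.INTER_CUBIC))
a=cv2.imread("pics/w4_raw.png");cv2.imwrite("pics/c4.png",cv2.resize(a[60:180,180:310],None,fx=5,fy=5,interpolation=cv2.INTER_CUBIC))
E
```

```text
(no output)
```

View pics/c11.png

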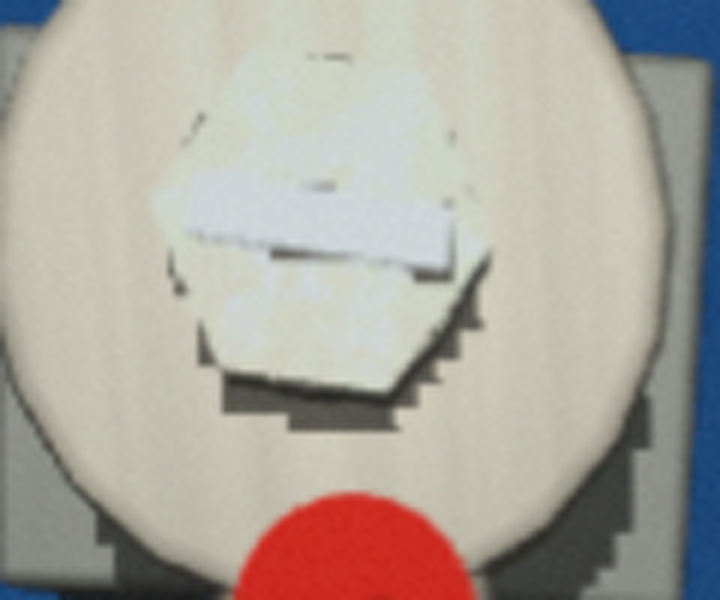

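```bash
python3 - <<'E'
from h import *
A=[arc(.12,.13),arc(.12,.088)]+[arc(a) for a in (0.03,-.07,-.17)]
plan([k[0] for k in A],[k[1] for k in A],[4,3,1,1,1])
E
```

```text
"delta_pos": [[0.0105, 0.0185, 0.0003], [0.0105, 0.0185, 0.0001], [0.0105, 0.0185, -0.0], [0.0105, 0.0185, -0.0002], [0.0, 0.014, 0.0]] "dr": [[-0.13, -1.19, 0.02], [-0.13, -1.19, 0.02], [-0.13, -1.19, 0.02], [-0.13, -1.19, 0.02], [0.0, 0.0, 0.0]]
"delta_pos": [[0.0, 0.014, 0.0], [0.0, 0.014, 0.0], [-0.0006, 0.0, -0.0139], [-0.0008, 0.0, -0.0155], [-0.0008, 0.0, -0.0155]] "dr": [[0.0, 0.0, 0.0], [0.0, 0.0, 0.0], [0.0, 5.16, 0.0], [0.0, 5.73, 0.0], [0.0, 5.73, 0.0]]
```

Request:
servo_tool:
  delta_pos:
    - [0.0105, 0.014, 0]
    - [0.0105, 0.018, 0]
    - [0.0105, 0.018, 0]
    - [0.0105, 0.018, 0]
    - [0, 0.01, 0]
  dr:
    - [0, -1.2, 0]
    - [0, -1.2, 0]
    - [0, -1.2, 0]
    - [0, -1.2, 0]
    - [0, 0, 0]
  grip: [0.45, 0.45, 0.45, 0.45, 0.45]

```text
t: 12.35
tool_pos: [0.5479, -0.2852, 0.1178]
tool_rot: [-1.23, 1.165, -1.174]
contact_force: [-0.7, 0.3, 0.2]
opening: 0.0384
```

```bash
python3 st.py w12
```

```text
t 12.35 pos [ 0.5479 -0.2852  0.1178] open 0.0384 F [-0.7  0.3  0.2]
x,y,z axes
 [[ 0.053 -0.999  0.001]
 [ 0.007 -0.001 -1.   ]
 [ 0.999  0.053  0.007]]
TCP jig [ 0.0175 -0.2912  0.1178] a 0.108 r 0.1621 tool a 0.121
```

View pics/w12.png

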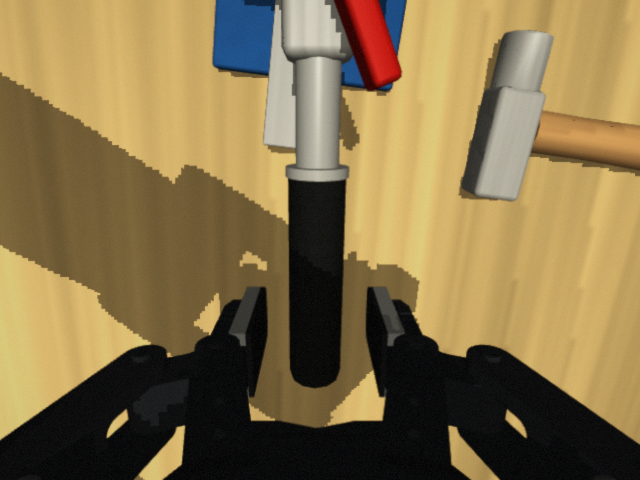

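Handle (315,270) sits between the fingers. Lower, swing clockwise a little, then drive CCW again.

Request:
servo_tool:
  delta_pos:
    - [-0.003, 0.014, 0]
    - [-0.003, 0.014, 0]
    - [0, 0, -0.015]
    - [0, 0, -0.015]
    - [0, 0, -0.015]
  dr:
    - [0, 0, 0]
    - [0, 0, 0]
    - [0, 5.5, 0]
    - [0, 5.5, 0]
    - [0, 5.5, 0]
  grip: [0.45, 0.45, 0.45, 0.45, 0.45]

```text
t: 13.02
tool_pos: [0.5034, -0.2742, 0.0851]
tool_rot: [-1.077, 1.379, -1.388]
contact_force: [3.0, 1.8, 1.6]
opening: 0.0383
```

```bash
python3 st.py; python3 - <<'E'
from h import *
A=[arc(a,lead=.0) for a in np.arange(-.1,.7,.085)]
plan([k[0] for k in A],[k[1] for k in A],[1]*len(A))
E
```

```text
t 13.03 pos [ 0.5034 -0.2742  0.0851] open 0.0383 F [3.  1.8 1.6]
x,y,z axes
 [[-0.24  -0.971 -0.003]
 [ 0.009  0.001 -1.   ]
 [ 0.971 -0.24   0.009]]
TCP jig [-0.0277 -0.2833  0.0851] a -0.179 r 0.1558 tool a -0.174
"delta_pos": [[-0.0012, -0.0027, 0.0122], [-0.0006, 0.0, 0.0132], [-0.0006, 0.0, 0.0132], [-0.0006, 0.0, 0.0132], [-0.0006, 0.0, 0.0132]] "dr": [[-0.5, -4.23, -0.17], [0.0, -4.87, 0.0], [0.0, -4.87, 0.0], [0.0, -4.87, 0.0], [0.0, -4.87, 0.0]]
"delta_pos": [[-0.0006, 0.0, 0.0132], [-0.0006, 0.0, 0.0132], [-0.0006, 0.0, 0.0132], [-0.0006, 0.0, 0.0132], [-0.0006, 0.0, 0.0132]] "dr": [[0.0, -4.87, 0.0], [0.0, -4.87, 0.0], [0.0, -4.87, 0.0], [0.0, -4.87, 0.0], [0.0, -4.87, 0.0]]
```

Request:
servo_tool:
  delta_pos:
    - [-0.001, -0.003, 0.014]
    - [-0.001, 0, 0.014]
    - [-0.001, 0, 0.014]
    - [-0.001, 0, 0.014]
    - [-0.001, 0, 0.014]
  dr:
    - [0, -5, 0]
    - [0, -5, 0]
    - [0, -5, 0]
    - [0, -5, 0]
    - [0, -5, 0]
  grip: [0.45, 0.45, 0.45, 0.45, 0.45]

```text
t: 13.65
tool_pos: [0.5671, -0.2742, 0.0868]
tool_rot: [-1.311, 1.057, -1.051]
contact_force: [-7.0, -3.5, 3.4]
opening: 0.0386
```

Request:
servo_tool:
  delta_pos:
    - [0, 0, 0.014]
    - [0, 0, 0.014]
    - [0, 0, 0.014]
  dr:
    - [0, -5, 0]
    - [0, -5, 0]
    - [0, -5, 0]
  grip: [0.45, 0.45, 0.45]

```text
t: 14.02
tool_pos: [0.6043, -0.2627, 0.0865]
tool_rot: [-1.418, 0.86, -0.839]
contact_force: [-5.4, -2.1, 5.5]
opening: 0.0383
```

```bash
python3 st.py
```

```text
t 14.03 pos [ 0.6043 -0.2627  0.0865] open 0.0383 F [-5.4 -2.1  5.5]
x,y,z axes
 [[ 0.464 -0.886 -0.002]
 [-0.02  -0.009 -1.   ]
 [ 0.886  0.464 -0.022]]
TCP jig [ 0.0722 -0.2649  0.0865] a 0.492 r 0.153 tool a 0.55
```

Request:
servo_tool:
  delta_pos:
    - [-0.001, 0, -0.019]
    - [-0.001, 0, -0.019]
    - [-0.001, 0, -0.019]
    - [-0.001, 0, -0.019]
    - [0, 0, 0.005]
  dr:
    - [1, 7, 0]
    - [0, 7, 0]
    - [0, 7, 0]
    - [0, 7, 0]
    - [0, 0, 0]
  grip: [0.45, 0.45, 0.45, 0.45, 0.45]

```text
t: 14.65
tool_pos: [0.5373, -0.2775, 0.0859]
tool_rot: [-1.201, 1.22, -1.222]
contact_force: [0.6, 0.6, -0.1]
opening: 0.0387
```

Request:
servo_tool:
  delta_pos:
    - [0, -0.04, 0]
    - [-0.01, -0.04, 0]
    - [-0.025, -0.03, 0]
    - [-0.035, 0, 0]
    - [0, 0, 0]
  dr:
    - [0, 0, 0]
    - [0, 0, 0]
    - [0, 0, 0]
    - [0, 0, 0]
    - [0, 0, 0]
  grip: [0.45, 0.45, 0.45, 0.45, 0.45]

```text
t: 15.28
tool_pos: [0.543, -0.2044, 0.1995]
tool_rot: [-1.205, 1.207, -1.214]
contact_force: [0.6, -0.2, -0.1]
opening: 0.0386
```

```bash
python3 st.py w13;python3 - <<'E'
import cv2
a=cv2.imread("pics/w13_raw.png");cv2.imwrite("pics/c13.png",cv2.resize(a[0:240,180:480],None,fx=2.5,fy=2.5,interpolation=cv2.INTER_CUBIC))
E
```

```text
t 15.28 pos [ 0.543  -0.2044  0.1995] open 0.0386 F [ 0.6 -0.2 -0.1]
x,y,z axes
 [[-0.003 -1.     0.001]
 [ 0.005 -0.001 -1.   ]
 [ 1.    -0.003  0.005]]
TCP jig [ 0.007  -0.2109  0.1995] a 0.087 r 0.0812 tool a 0.066
```

View pics/c13.png

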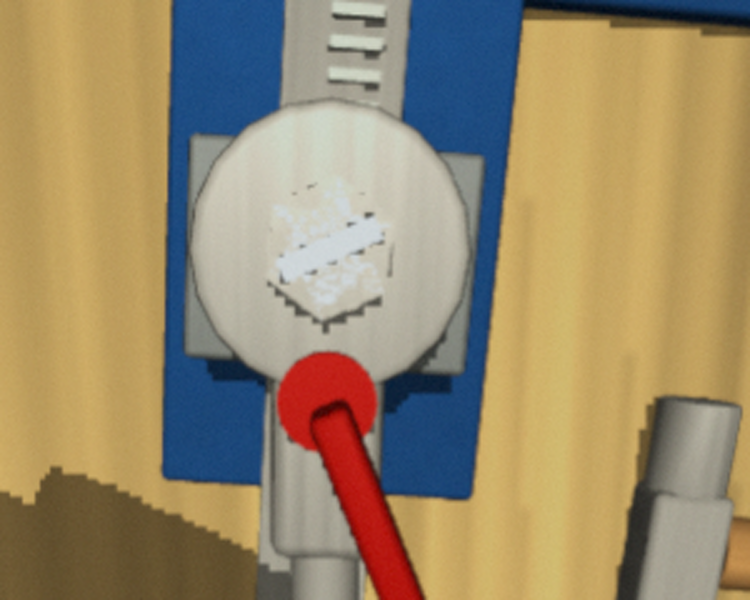

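```bash
python3 - <<'E'
from h import *
P=[JT([.001,.108,.2])[0]]; print(P)
z=np.degrees(np.load("jig.npy")[2])
plan(P,[z],[9])
E
```

```text
[array([0.55862616, 0.11421323, 0.2       ])]
"delta_pos": [[-0.0355, -0.0001, 0.0016], [-0.0355, -0.0001, 0.0013], [-0.0356, -0.0001, 0.0011], [-0.0356, -0.0001, 0.0008], [-0.0356, -0.0001, 0.0006]] "dr": [[-0.04, 0.41, 0.01], [-0.04, 0.41, 0.01], [-0.04, 0.41, 0.01], [-0.04, 0.41, 0.01], [-0.04, 0.41, 0.01]]
"delta_pos": [[-0.0356, -0.0, 0.0003], [-0.0356, -0.0, 0.0001], [-0.0356, -0.0, -0.0002], [-0.0356, -0.0, -0.0005]] "dr": [[-0.04, 0.41, 0.01], [-0.04, 0.41, 0.01], [-0.04, 0.41, 0.01], [-0.04, 0.41, 0.01]]
```

Request:
servo_tool:
  delta_pos:
    - [-0.036, 0, 0.0015]
    - [-0.036, 0, 0.0015]
    - [-0.036, 0, 0.001]
    - [-0.036, 0, 0.001]
    - [-0.036, 0, 0.001]
  dr:
    - [0, 0.4, 0]
    - [0, 0.4, 0]
    - [0, 0.4, 0]
    - [0, 0.4, 0]
    - [0, 0.4, 0]
  grip: [0.6, 0.6, 0.6, 0.6, 0.6]

```text
t: 15.95
tool_pos: [0.5555, -0.0258, 0.1979]
tool_rot: [-1.188, 1.232, -1.245]
contact_force: [1.6, 0.4, -0.4]
opening: 0.0512
```

Request:
servo_tool:
  delta_pos:
    - [-0.036, 0, 0]
    - [-0.036, 0, 0]
    - [-0.033, 0, 0]
    - [-0.02, 0, 0]
    - [0, 0, 0]
  dr:
    - [0, 0.4, 0]
    - [0, 0.4, 0]
    - [0, 0.4, 0]
    - [0, 0.4, 0]
    - [0, 0, 0]
  grip: [0.6, 0.6, 0.6, 0.6, 0.6]

```text
t: 16.58
tool_pos: [0.5647, 0.1026, 0.1952]
tool_rot: [-1.178, 1.249, -1.263]
contact_force: [-0.3, -0.8, -0.3]
opening: 0.0515
```

```bash
python3 st.py w14;python3 - <<'E'
from h import *
print(proj("wrist",JT([[.121,.108,.04],[0,.108,.103],[.137,.0032,.025]])))
E
```

```text
t 16.57 pos [0.5647 0.1026 0.1952] open 0.0515 F [-0.3 -0.8 -0.3]
x,y,z axes
 [[-0.063 -0.998  0.005]
 [ 0.006 -0.006 -1.   ]
 [ 0.998 -0.063  0.006]]
TCP jig [0.0078 0.0968 0.1952] a 3.107 r 0.2269 tool a 0.005
[[470.82175276 202.4574927 ]
 [301.40443203 225.22319481]
 [468.67507298 321.32324619]]
```

View pics/w14.png

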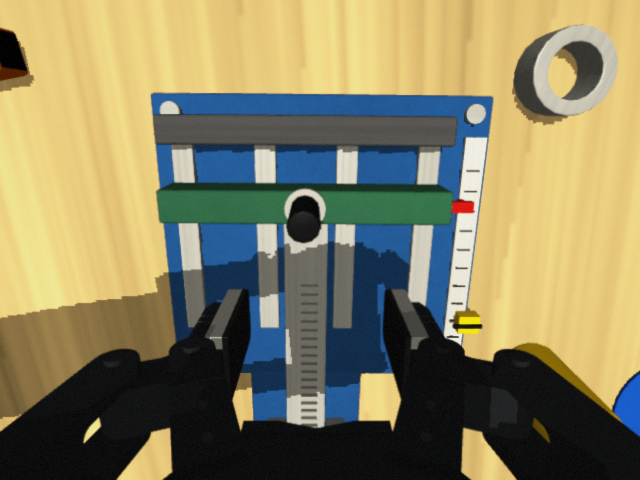

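Request:
servo_tool:
  delta_pos:
    - [-0.005, 0.02, -0.003]
    - [-0.006, 0.03, -0.003]
    - [0, 0.03, 0]
    - [0, 0.022, 0]
    - [0, 0, 0]
  dr:
    - [0, 0, 0]
    - [0, 0, 0]
    - [0, 0, 0]
    - [0, 0, 0]
    - [0, 0, 0]
  grip: [0.6, 0.6, 0.6, 0.6, 0.6]

```text
t: 17.25
tool_pos: [0.5576, 0.1085, 0.084]
tool_rot: [-1.181, 1.255, -1.266]
contact_force: [0.1, 1.2, -0.3]
opening: 0.0511
```

```bash
python3 st.py w15
```

```text
t 17.25 pos [0.5576 0.1085 0.084 ] open 0.0511 F [ 0.1  1.2 -0.3]
x,y,z axes
 [[-0.069 -0.998  0.007]
 [ 0.001 -0.007 -1.   ]
 [ 0.998 -0.069  0.001]]
TCP jig [0.0004 0.1022 0.084 ] a 3.14 r 0.2322 tool a -0.001
```

View pics/w15.png

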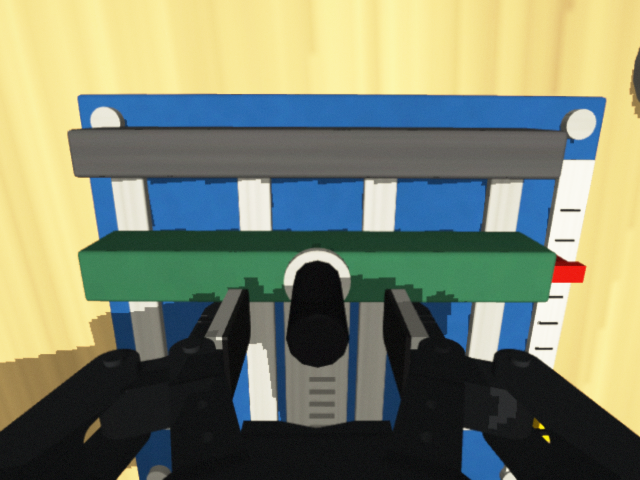

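Request:
servo_tool:
  delta_pos:
    - [-0.006, -0.004, 0]
    - [0, 0, 0]
    - [0, 0, 0]
    - [0, 0, 0]
    - [0, 0, 0]
  dr:
    - [0, 0, 0]
    - [0, 0, 0]
    - [0, 0, 0]
    - [0, 0, 0]
    - [0, 0, 0]
  grip: [0.6, 0.1, 0.1, 0.1, 0.1]
  grip_force: 50

```text
t: 17.92
tool_pos: [0.5583, 0.1148, 0.0923]
tool_rot: [-1.18, 1.255, -1.266]
contact_force: [0.7, 0.6, -3.0]
opening: 0.0183
```

```bash
python3 st.py;
```

```text
t 17.93 pos [0.5583 0.1148 0.0923] open 0.0183 F [ 0.7  0.6 -3. ]
x,y,z axes
 [[-0.069 -0.998  0.007]
 [ 0.001 -0.007 -1.   ]
 [ 0.998 -0.069  0.001]]
TCP jig [0.0007 0.1085 0.0923] a 3.139 r 0.2385 tool a -0.001
```

Request:
servo_tool:
  delta_pos:
    - [0.02, 0, 0]
    - [0.02, 0, 0]
    - [0.02, 0, 0]
    - [0.02, 0, 0]
    - [0.015, 0, 0]
  dr:
    - [0, 0, 0]
    - [0, 0, 0]
    - [0, 0, 0]
    - [0, 0, 0]
    - [0, 0, 0]
  grip: [0.1, 0.1, 0.1, 0.1, 0.1]

```text
t: 18.55
tool_pos: [0.5515, 0.0199, 0.0923]
tool_rot: [-1.174, 1.258, -1.259]
contact_force: [1.5, 3.0, -2.6]
opening: 0.0183
```

```bash
python3 st.py w16;
```

```text
t 18.55 pos [0.5515 0.0199 0.0923] open 0.0183 F [ 1.5  3.  -2.6]
x,y,z axes
 [[-0.068 -0.998 -0.001]
 [ 0.002  0.001 -1.   ]
 [ 0.998 -0.068  0.002]]
TCP jig [0.0003 0.0134 0.0923] a 3.14 r 0.1434 tool a 0.0
```

View pics/w16.png

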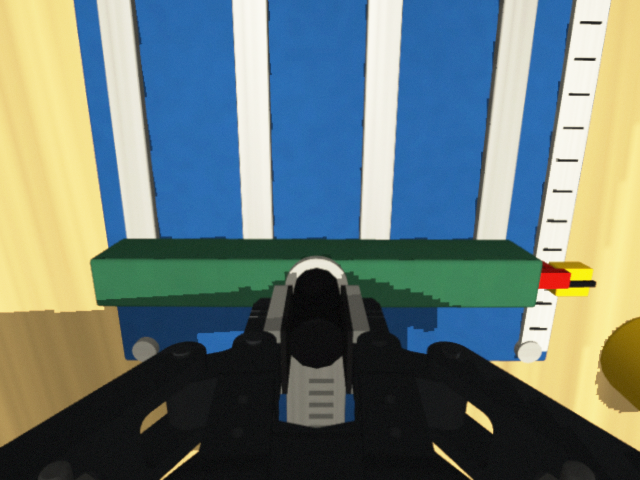

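```bash
python3 - <<'E'
from h import *
snap("top","t16",(340,150,400,200),10)
print("ptr w",JI(pix("wrist",[[569,276]],.04)))
for z in(.02,.025,.03,.035): print("line w",z,JI(pix("wrist",[[583,284.5]],z)))
E
```

```text
ptr w [[0.12486393 0.0090662  0.04      ]]
line w 0.02 [[ 0.14731824 -0.00433264  0.02      ]]
line w 0.025 [[ 0.14368031 -0.00212525  0.025     ]]
line w 0.03 [[1.40042369e-01 8.21409280e-05 3.00000000e-02]]
line w 0.035 [[0.13640443 0.00228953 0.035     ]]
```

View pics/t16.png

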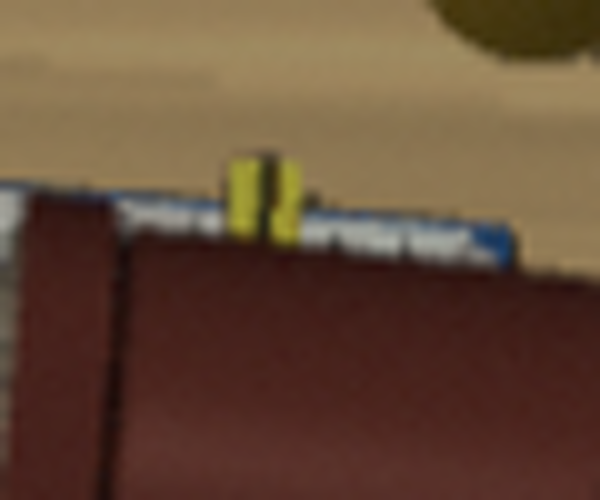

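Request:
servo_tool:
  delta_pos:
    - [0.005, 0, 0]
    - [0.004, 0, 0]
    - [0, 0, 0]
  dr:
    - [0, 0, 0]
    - [0, 0, 0]
    - [0, 0, 0]
  grip: [0.1, 0.1, 0.1]

```text
t: 19.02
tool_pos: [0.5507, 0.0095, 0.0923]
tool_rot: [-1.176, 1.258, -1.261]
contact_force: [0.2, -0.1, -2.4]
opening: 0.0181
```

```bash
python3 st.py w17;python3 - <<'E'
from h import *
snap("side","s17",(230,180,330,260),7)
E
```

```text
t 19.02 pos [0.5507 0.0095 0.0923] open 0.0181 F [ 0.2 -0.1 -2.4]
x,y,z axes
 [[-0.068 -0.998  0.002]
 [ 0.001 -0.002 -1.   ]
 [ 0.998 -0.068  0.001]]
TCP jig [0.0003 0.003  0.0923] a 3.14 r 0.133 tool a -0.0
```

View pics/s17.png

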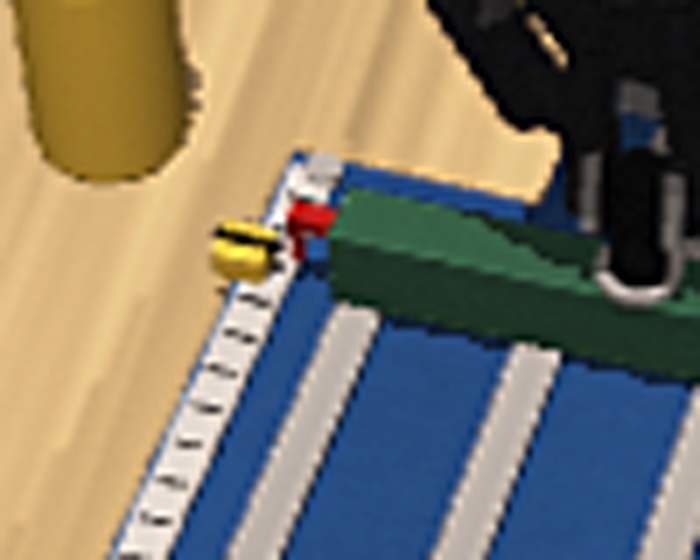

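View pics/w17.png

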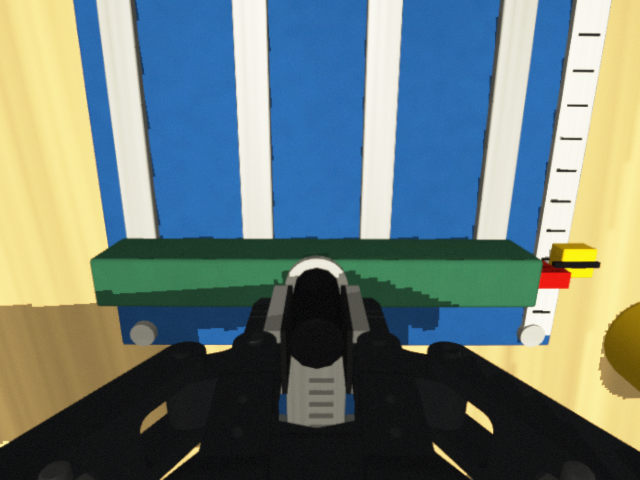

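```bash
python3 - <<'E'
from h import *
from scipy.optimize import least_squares
ob=[("top",np.array([[268,200]])/10+[340,150]-.5,np.array([.0026,0,0])),("wrist",np.array([[576,265]]),np.zeros(3)),("side",np.array([[248,237]])/7+[230,180]-.5,np.array([-.0026,0,0]))]
C={n:cam(n) for n,_,_ in ob}
def f(P): return np.concatenate([(proj(n,P+of,C[n])-u).ravel() for n,u,of in ob])
r=least_squares(f,JT([.138,.003,.03])[0]); print(JI(r.x),r.fun.round(1))
ob2=[("wrist",np.array([[568,276]]),np.zeros(3)),("side",np.array([[293,217]])/7+[230,180]-.5,np.array([-.0026,0,0]))]
def g(P): return np.concatenate([(proj(n,P+of,C[n])-u).ravel() for n,u,of in ob2])
r=least_squares(g,JT([.12,.003,.04])[0]); print(JI(r.x),r.fun.round(1))
for n,u,of in ob: 
  for z in (.026,.03,.034): print(n,z,JI(pix(n,u,z)-of).round(4))
E
```

```text
[[0.13451561 0.00205815 0.02963264]] [ 0.3  0.6  0.1 -0.  -0.3  0.1]
[[0.1168441  0.00483378 0.05087862]] [-0.1 -0.1 -0.4 -0.8]
top 0.026 [[0.1369 0.0025 0.026 ]]
top 0.03 [[0.1359 0.0028 0.03  ]]
top 0.034 [[0.1348 0.0031 0.034 ]]
wrist 0.026 [[0.137  0.0007 0.026 ]]
wrist 0.03 [[0.1342 0.0022 0.03  ]]
wrist 0.034 [[0.1314 0.0037 0.034 ]]
side 0.026 [[ 0.1353 -0.0016  0.026 ]]
side 0.03 [[0.1339 0.0018 0.03  ]]
side 0.034 [[0.1325 0.0051 0.034 ]]
```

Request:
servo_tool:
  delta_pos:
    - [0, 0, 0]
    - [0, 0, 0]
    - [0, -0.04, 0]
    - [0, -0.05, 0]
    - [0.02, -0.03, 0.02]
  dr:
    - [0, 0, 0]
    - [0, 0, 0]
    - [0, 0, 0]
    - [0, 0, 0]
    - [0, 0, 0]
  grip: [0.6, 0.6, 0.6, 0.6, 0.6]

```text
t: 19.75
tool_pos: [0.5681, -0.0105, 0.2141]
tool_rot: [-1.18, 1.258, -1.258]
contact_force: [0.5, 0.7, -0.9]
opening: 0.0513
```

Request:
servo_tool:
  delta_pos:
    - [0.03, 0, 0.03]
    - [0.03, 0, 0.02]
    - [0, 0, 0]
  dr:
    - [0, 0, 0]
    - [0, 0, 0]
    - [0, 0, 0]
  grip: [0.6, 0.6, 0.6]

```text
t: 20.12
tool_pos: [0.6193, -0.0765, 0.2218]
tool_rot: [-1.173, 1.247, -1.265]
contact_force: [0.5, 0.0, 0.0]
opening: 0.0516
```

```bash
python3 st.py w18
```

```text
t 20.12 pos [ 0.6193 -0.0765  0.2218] open 0.0516 F [0.5 0.  0. ]
x,y,z axes
 [[-0.065 -0.998  0.004]
 [ 0.01  -0.005 -1.   ]
 [ 0.998 -0.065  0.011]]
TCP jig [ 0.0745 -0.0782  0.2218] a 2.179 r 0.0907 tool a 0.003
```

View pics/w18.png

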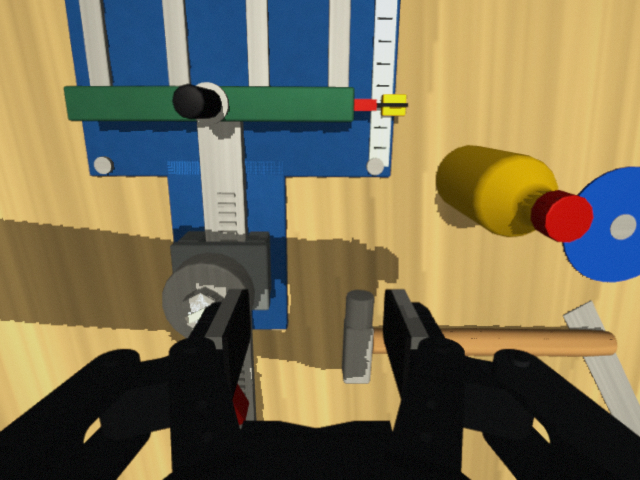

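```bash
python3 - <<'E'
from h import *
a=cv2.imread("pics/w18_raw.png");cv2.imwrite("pics/c18.png",cv2.resize(a[85:125,340:420],None,fx=9,fy=9,interpolation=cv2.INTER_CUBIC))
print(JI(cam("wrist")[2]))
for z in (.036,.04,.044):print("ptr",JI(pix("wrist",[[376,104]],z)))
for z in (.026,.03,.034):print("line",JI(pix("wrist",[[394,104.7]],z)))
E
```

```text
[[ 0.07271506 -0.00425584  0.35088586]]
ptr [[0.12023699 0.00351686 0.036     ]]
ptr [[0.11963332 0.00341812 0.04      ]]
ptr [[0.11902965 0.00331938 0.044     ]]
line [[0.13572768 0.0033311  0.026     ]]
line [[0.13495187 0.00323769 0.03      ]]
line [[0.13417605 0.00314428 0.034     ]]
```

View pics/c18.png

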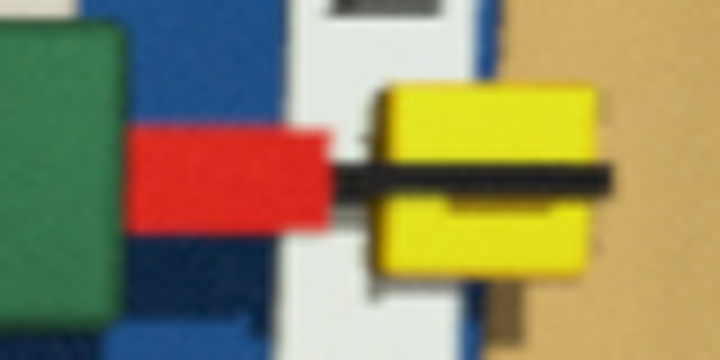

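```bash
python3 - <<'E'
from h import *
snap("top","t18",(100,170,300,370),3)
E
```

```text
(no output)
```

View pics/t18.png

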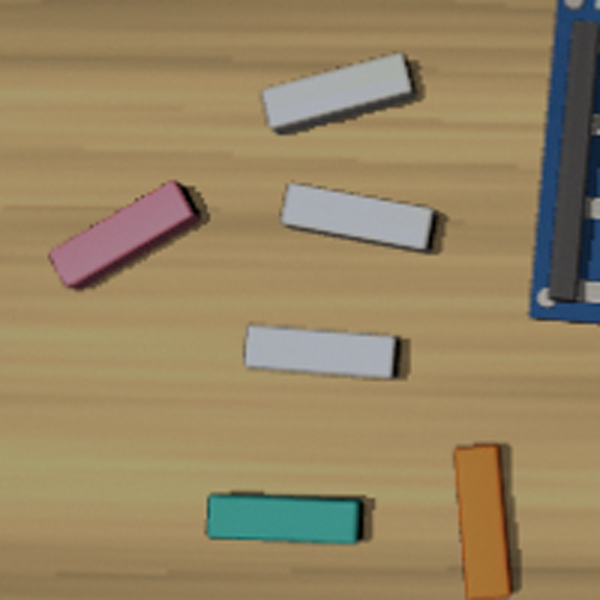

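```bash
cat > tubes.py <<'E'
from h import *
import sys
def find(im,verbose=True):
    h=cv2.cvtColor(im,cv2.COLOR_BGR2HSV); m=((h[...,1]<50)&(h[...,2]>110)).astype(np.uint8)
    m[:, :100]=0; m[:,275:]=0; m[:150]=0; m[380:]=0
    n,l,st,_=cv2.connectedComponentsWithStats(m); out=[]
    for i in range(1,n):
        if st[i,4]<400: continue
        rc=cv2.minAreaRect(np.argwhere(l==i)[:,::-1].astype(np.float32)); b=cv2.boxPoints(rc)
        w=pt(b,.032); c=w.mean(0); e=[w[1]-w[0],w[2]-w[1]]; L=max(e,key=np.linalg.norm)
        ang=(np.degrees(np.arctan2(L[1],L[0])))%180
        out.append((c,ang)); print(np.round(rc[0],1),c.round(4),"long ang",ang.round(1),"dims",[round(float(np.linalg.norm(k)),3) for k in e],"jig",JI(c).round(4))
    return out
if __name__=="__main__":
    im=ctrl.get_image("top")[:,:,::-1].copy(); find(im)
E
python3 tubes.py; python3 -c "
from h import *
s=ctrl.get_obs();print(s['q'])"
```

```text
[211.5 199.7] [0.6136 0.344  0.032 ] long ang 105.4 dims [0.11, 0.031] jig [[0.0402 0.341  0.032 ]]
[218.4 241.5] [0.5202 0.3255 0.032 ] long ang 80.1 dims [0.031, 0.109] jig [[-0.0517  0.3162  0.032 ]]
[205.9 286.8] [0.4205 0.35   0.032 ] long ang 86.6 dims [0.031, 0.109] jig [[-0.1529  0.3339  0.032 ]]
[-2.38478355e-01  5.65712066e-02  1.65003118e+00 -1.41169124e-03
  1.42600011e+00 -1.75502368e-01]
```

```bash
python3 - <<'E'
from h import *
plan([[.6136,.344,.16]],[15.4],[10])
print(JT([[.062,.085,.012],[0,.085,.012],[-.062,.085,.012]]))
E
```

```text
"delta_pos": [[-0.0417, 0.0059, -0.0031], [-0.0418, 0.006, -0.0017], [-0.0418, 0.006, -0.0003], [-0.0418, 0.006, 0.0011], [-0.0418, 0.006, 0.0025]] "dr": [[-0.05, -1.9, 0.02], [-0.05, -1.9, 0.02], [-0.05, -1.9, 0.02], [-0.05, -1.9, 0.02], [-0.05, -1.9, 0.02]]
"delta_pos": [[-0.0417, 0.006, 0.0039], [-0.0415, 0.006, 0.0052], [-0.0413, 0.0061, 0.0066], [-0.0411, 0.0061, 0.008], [-0.0408, 0.0061, 0.0094]] "dr": [[-0.05, -1.9, 0.02], [-0.05, -1.9, 0.02], [-0.05, -1.9, 0.02], [-0.05, -1.9, 0.02], [-0.05, -1.9, 0.02]]
[[0.6179201  0.08711657 0.012     ]
 [0.55606374 0.09133455 0.012     ]
 [0.49420739 0.09555254 0.012     ]]
```

Request:
servo_tool:
  delta_pos:
    - [-0.042, 0.006, -0.003]
    - [-0.042, 0.006, -0.002]
    - [-0.042, 0.006, 0]
    - [-0.042, 0.006, 0.001]
    - [-0.042, 0.006, 0.0025]
  dr:
    - [0, -1.9, 0]
    - [0, -1.9, 0]
    - [0, -1.9, 0]
    - [0, -1.9, 0]
    - [0, -1.9, 0]
  grip: [0.65, 0.65, 0.65, 0.65, 0.65]

```text
t: 20.9
tool_pos: [0.6118, 0.1439, 0.1895]
tool_rot: [-1.255, 1.121, -1.135]
contact_force: [0.1, 0.0, -0.4]
opening: 0.0554
```

Request:
servo_tool:
  delta_pos:
    - [-0.042, 0.006, 0.004]
    - [-0.042, 0.006, 0.005]
    - [-0.042, 0.006, 0.007]
    - [-0.041, 0.006, 0.008]
    - [-0.041, 0.006, 0.009]
  dr:
    - [0, -1.9, 0]
    - [0, -1.9, 0]
    - [0, -1.9, 0]
    - [0, -1.9, 0]
    - [0, -1.9, 0]
  grip: [0.65, 0.65, 0.65, 0.65, 0.65]

```text
t: 21.52
tool_pos: [0.6003, 0.366, 0.1576]
tool_rot: [-1.33, 0.988, -1.0]
contact_force: [0.4, 0.4, -0.1]
opening: 0.0557
```

```bash
python3 st.py w20;python3 - <<'E'
from h import *
plan([[.6136,.344,.06],[.6136,.344,.028]],[15.4]*2,[3,2])
E
```

```text
t 21.52 pos [0.6003 0.366  0.1576] open 0.0557 F [ 0.4  0.4 -0.1]
x,y,z axes
 [[ 0.284 -0.959  0.005]
 [ 0.007 -0.003 -1.   ]
 [ 0.959  0.284  0.006]]
TCP jig [0.0254 0.362  0.1576] a 3.09 r 0.4927 tool a 0.356
"delta_pos": [[0.01, 0.0322, 0.0021], [0.01, 0.0322, 0.0022], [0.0099, 0.0322, 0.0023], [0.0, 0.016, 0.0], [0.0, 0.016, 0.0]] "dr": [[-0.1, 0.44, 0.02], [-0.1, 0.44, 0.02], [-0.1, 0.44, 0.02], [0.0, 0.0, 0.0], [0.0, 0.0, 0.0]]
```

View pics/w20.png

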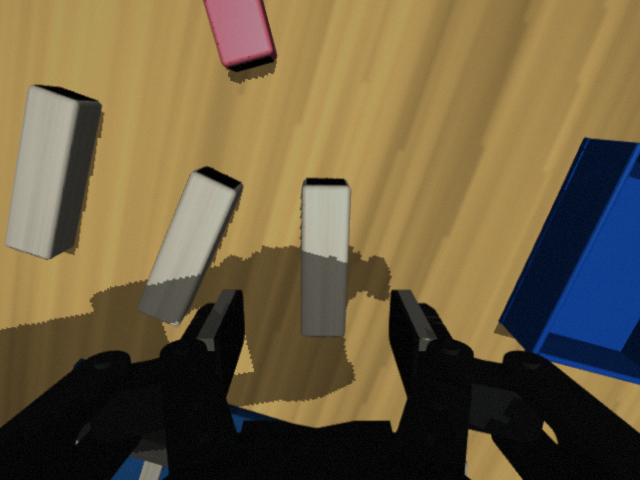

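```bash
python3 - <<'E'
from h import *
c=cam("wrist")
print(proj("wrist",[[.6136,.344,.032],[.5202,.3255,.032],[.4205,.35,.032]],c))
def q(l): 
    w=pix("wrist",l,.032,c);m=w.mean(0);L=(w[0]+w[1]-w[2]-w[3])/2; print(m,np.linalg.norm(L),np.degrees(np.arctan2(L[1],L[0])))
q([[303,186],[349,187],[345,336],[303,336]])
q([[206,169],[240,184],[177,324],[140,309]])
E
python3 tubes.py
```

```text
[[324.56433171 272.71805154]
 [183.84316941 260.14758382]
 [ 39.21176744 183.56274939]]
[0.6123227  0.34907154 0.032     ] 0.10751166287844113 106.36002171121963
[0.52213847 0.33340941 0.032     ] 0.1113661319499634 78.88393033516758
```

```bash
python3 st.py w21; python3 - <<'E'
from h import *
c=cam("wrist")
print(proj("wrist",[[.6136,.344,.032],[.5202,.3255,.032],[.4205,.35,.032]],c))
plan([[.6136,.344,.06],[.6136,.344,.028]],[15.4]*2,[3,2])
E
```

```text
t 21.62 pos [0.599  0.3682 0.1566] open 0.0554 F [-0.2 -0.3 -0.4]
x,y,z axes
 [[ 0.287 -0.958  0.004]
 [ 0.005 -0.002 -1.   ]
 [ 0.958  0.287  0.004]]
TCP jig [0.024  0.3642 0.1566] a 3.093 r 0.4947 tool a 0.359
[[325.14774747 265.16543019]
 [183.95062132 252.85766476]
 [ 38.59117273 176.09721848]]
"delta_pos": [[0.0083, 0.0324, 0.0022], [0.0083, 0.0323, 0.0023], [0.0083, 0.0323, 0.0024], [0.0, 0.016, 0.0], [0.0, 0.016, 0.0]] "dr": [[-0.09, 0.39, 0.09], [-0.09, 0.39, 0.09], [-0.09, 0.39, 0.09], [0.0, 0.0, 0.0], [0.0, 0.0, 0.0]]
```

View pics/w21.png

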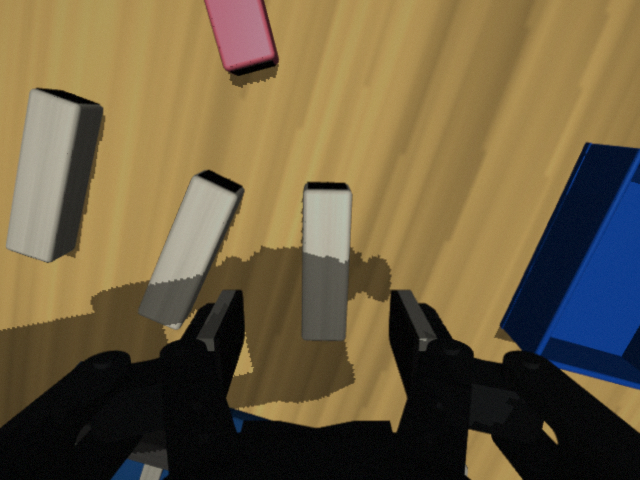

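Request:
servo_tool:
  delta_pos:
    - [0.008, 0.032, 0.002]
    - [0.008, 0.032, 0.002]
    - [0.008, 0.03, 0.002]
    - [0, 0.015, 0]
    - [0, 0, 0]
  dr:
    - [0, 0.4, 0]
    - [0, 0.4, 0]
    - [0, 0.4, 0]
    - [0, 0, 0]
    - [0, 0, 0]
  grip: [0.65, 0.65, 0.65, 0.65, 0.65]

```text
t: 22.3
tool_pos: [0.6121, 0.3425, 0.0484]
tool_rot: [-1.321, 1.002, -1.017]
contact_force: [-0.2, 0.0, -0.6]
opening: 0.0555
```

```bash
python3 st.py w22; python3 - <<'E'
from h import *
plan([[.6136,.344,.028]],[15.4],[2])
E
```

```text
t 22.30 pos [0.6121 0.3425 0.0484] open 0.0555 F [-0.2  0.  -0.6]
x,y,z axes
 [[ 0.264 -0.964  0.006]
 [ 0.009 -0.003 -1.   ]
 [ 0.964  0.264  0.008]]
TCP jig [0.0388 0.3394 0.0484] a 3.059 r 0.471 tool a 0.336
"delta_pos": [[-0.0005, 0.0107, 0.0005], [-0.0005, 0.0107, 0.0005]] "dr": [[-0.26, -0.03, 0.16], [-0.26, -0.03, 0.16]]
```

View pics/w22.png

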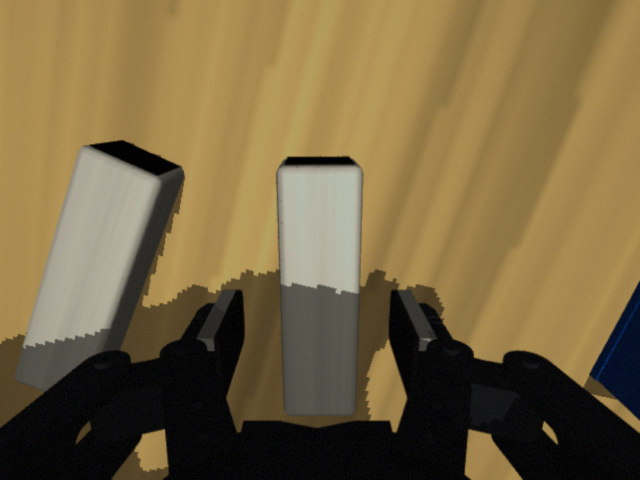

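Request:
servo_tool:
  delta_pos:
    - [0, 0.01, 0.001]
    - [0, 0.01, 0.001]
    - [0, 0, 0]
    - [0, 0, 0]
    - [0, 0, 0]
  dr:
    - [0, 0, 0]
    - [0, 0, 0]
    - [0, 0, 0]
    - [0, 0, 0]
    - [0, 0, 0]
  grip: [0.65, 0.65, 0.25, 0.25, 0.25]
  grip_force: 40

```text
t: 22.98
tool_pos: [0.6169, 0.3449, 0.0325]
tool_rot: [-1.315, 0.997, -1.018]
contact_force: [-0.2, -1.7, -2.6]
opening: 0.0309
```

Request:
servo_tool:
  delta_pos:
    - [0, 0, 0]
    - [0, -0.03, 0]
    - [0, -0.03, 0]
    - [0, -0.03, 0]
    - [0, 0, 0]
  dr:
    - [0, 0, 0]
    - [0, 0, 0]
    - [0, 0, 0]
    - [0, 0, 0]
    - [0, 0, 0]
  grip: [0.25, 0.25, 0.25, 0.25, 0.25]

```text
t: 23.6
tool_pos: [0.6139, 0.3443, 0.1212]
tool_rot: [-1.319, 1.0, -1.017]
contact_force: [0.4, 0.7, -1.7]
opening: 0.0309
```

```bash
python3 st.py w23; python3 - <<'E'
from h import *
p=JT([.062,.085,.11])[0]; z=np.degrees(np.load("jig.npy")[2])
plan([p],[z],[9])
E
```

```text
t 23.60 pos [0.6139 0.3443 0.1212] open 0.0309 F [ 0.4  0.7 -1.7]
x,y,z axes
 [[ 0.265 -0.964  0.005]
 [ 0.012 -0.002 -1.   ]
 [ 0.964  0.265  0.011]]
TCP jig [0.0405 0.3413 0.1212] a 3.056 r 0.4731 tool a 0.337
"delta_pos": [[0.0276, 0.0011, -0.007], [0.0279, 0.0011, -0.006], [0.0281, 0.0011, -0.0049], [0.0283, 0.0011, -0.0039], [0.0284, 0.001, -0.0028]] "dr": [[-0.05, 2.14, 0.03], [-0.05, 2.14, 0.03], [-0.05, 2.14, 0.03], [-0.05, 2.14, 0.03], [-0.05, 2.14, 0.03]]
"delta_pos": [[0.0285, 0.001, -0.0017], [0.0285, 0.001, -0.0007], [0.0285, 0.001, 0.0004], [0.0285, 0.001, 0.0015]] "dr": [[-0.05, 2.14, 0.03], [-0.05, 2.14, 0.03], [-0.05, 2.14, 0.03], [-0.05, 2.14, 0.03]]
```

View pics/w23.png

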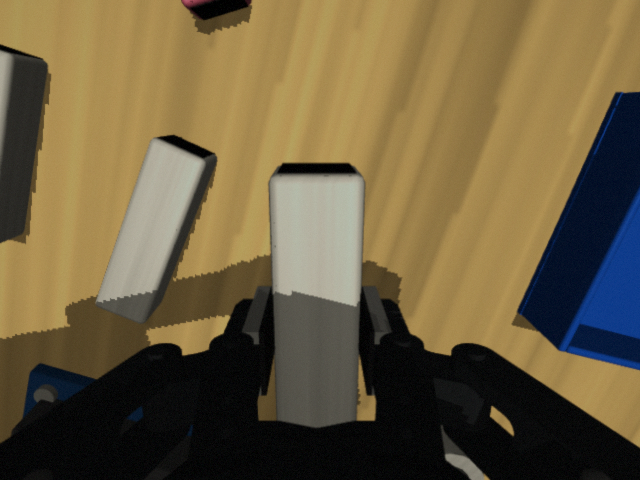

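Request:
servo_tool:
  delta_pos:
    - [0.028, 0, -0.007]
    - [0.028, 0, -0.006]
    - [0.028, 0, -0.005]
    - [0.028, 0, -0.004]
    - [0.028, 0, -0.003]
  dr:
    - [0, 2.1, 0]
    - [0, 2.1, 0]
    - [0, 2.1, 0]
    - [0, 2.1, 0]
    - [0, 2.1, 0]
  grip: [0.25, 0.25, 0.25, 0.25, 0.25]

```text
t: 24.28
tool_pos: [0.608, 0.1974, 0.1052]
tool_rot: [-1.261, 1.152, -1.149]
contact_force: [0.5, -0.3, -2.4]
opening: 0.0309
```

Request:
servo_tool:
  delta_pos:
    - [0.028, 0, -0.002]
    - [0.028, 0, 0]
    - [0.028, 0, 0]
    - [0.02, 0, 0]
    - [0, 0, 0]
  dr:
    - [0, 2.1, 0]
    - [0, 2.1, 0]
    - [0, 2.1, 0]
    - [0, 2.1, 0]
    - [0, 0, 0]
  grip: [0.25, 0.25, 0.25, 0.25, 0.25]

```text
t: 24.9
tool_pos: [0.6018, 0.0875, 0.0932]
tool_rot: [-1.203, 1.278, -1.257]
contact_force: [-0.4, 0.4, -1.4]
opening: 0.0308
```

```bash
python3 st.py w24; python3 - <<'E'
from h import *
p=JT([.062,.085,.07])[0]; z=np.degrees(np.load("jig.npy")[2])
plan([p],[z],[2])
E
```

```text
t 24.90 pos [0.6018 0.0875 0.0932] open 0.0308 F [-0.4  0.4 -1.4]
x,y,z axes
 [[-0.072 -0.997  0.012]
 [-0.029 -0.01  -1.   ]
 [ 0.997 -0.072 -0.028]]
TCP jig [0.0459 0.0843 0.0932] a 2.93 r 0.2192 tool a -0.004
"delta_pos": [[-0.0001, 0.0113, 0.0084], [-0.0001, 0.0114, 0.0083]] "dr": [[0.81, -0.08, 0.33], [0.81, -0.08, 0.33]]
```

View pics/w24.png

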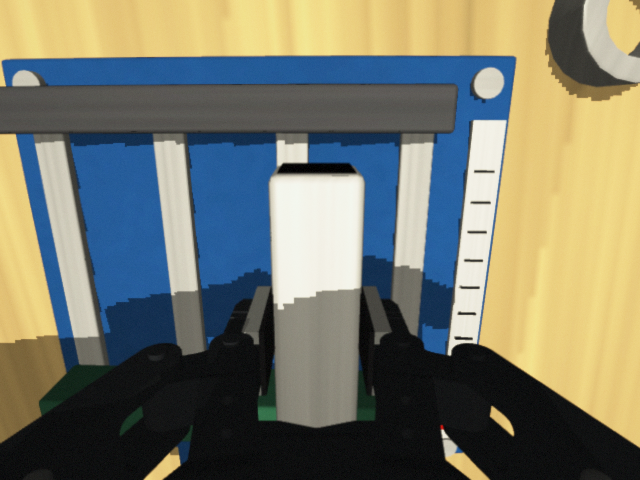

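Request:
servo_tool:
  delta_pos:
    - [0, 0, 0.008]
    - [0, 0.008, 0.008]
    - [0, 0.014, 0]
    - [0, 0, 0]
  dr:
    - [0.8, 0, 0.3]
    - [0.8, 0, 0.3]
    - [0, 0, 0]
    - [0, 0, 0]
  grip: [0.25, 0.25, 0.25, 0.25]

```text
t: 25.45
tool_pos: [0.6183, 0.0894, 0.0682]
tool_rot: [-1.176, 1.259, -1.259]
contact_force: [-0.2, -0.4, -2.0]
opening: 0.0308
```

```bash
python3 st.py w25; python3 - <<'E'
from h import *
p=JT([.062,.085,.048])[0]; z=np.degrees(np.load("jig.npy")[2])
plan([p],[z],[2])
snap("side","s25",(230,180,390,310),5)
E
```

```text
t 25.45 pos [0.6183 0.0894 0.0682] open 0.0308 F [-0.2 -0.4 -2. ]
x,y,z axes
 [[-0.068 -0.998 -0.   ]
 [ 0.     0.    -1.   ]
 [ 0.998 -0.068  0.   ]]
TCP jig [0.0622 0.0873 0.0682] a 2.863 r 0.226 tool a 0.0
"delta_pos": [[0.0012, 0.0106, -0.0005], [0.0012, 0.0106, -0.0004]] "dr": [[-0.06, 0.01, -0.01], [-0.06, 0.01, -0.01]]
```

View pics/w25.png

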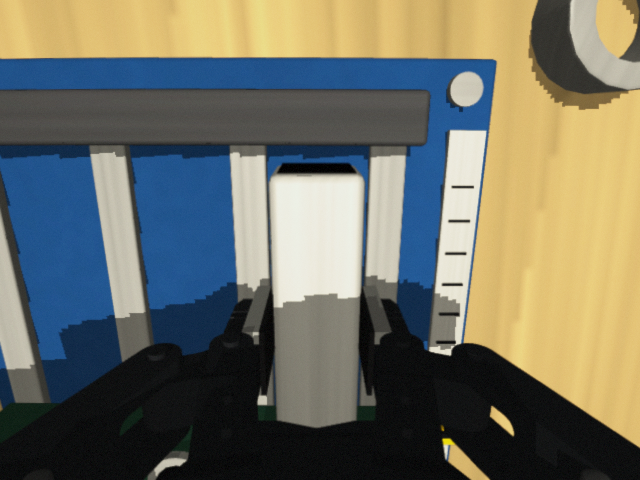

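View pics/s25.png

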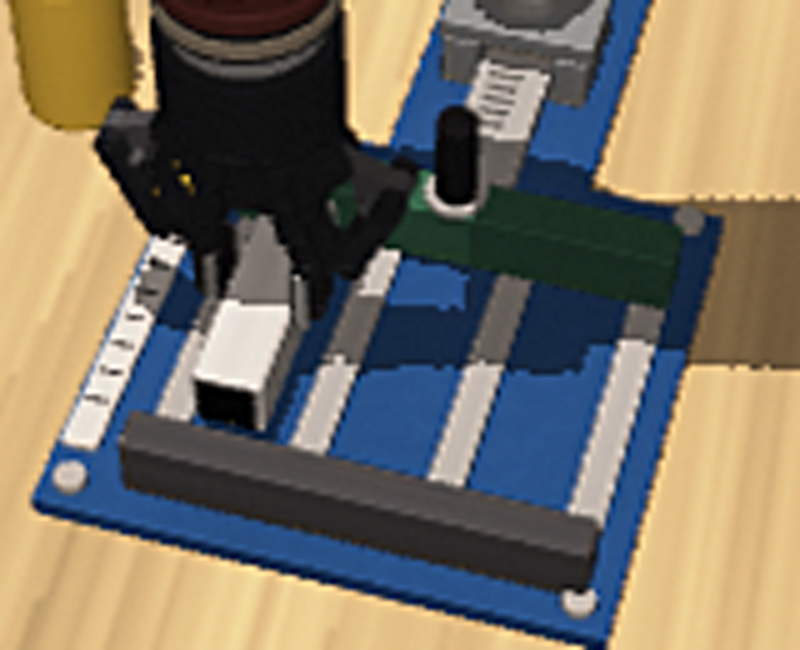

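Request:
servo_tool:
  delta_pos:
    - [0.001, 0.01, 0]
    - [0.001, 0.008, 0]
    - [0, 0.003, 0]
    - [0, 0.002, 0]
    - [0, 0, 0]
  dr:
    - [0, 0, 0]
    - [0, 0, 0]
    - [0, 0, 0]
    - [0, 0, 0]
    - [0, 0, 0]
  grip: [0.25, 0.25, 0.25, 0.25, 0.25]

```text
t: 26.18
tool_pos: [0.6197, 0.0872, 0.046]
tool_rot: [-1.173, 1.256, -1.261]
contact_force: [0.0, 0.4, -2.5]
opening: 0.0309
```

```bash
python3 st.py
```

```text
t 26.18 pos [0.6197 0.0872 0.046 ] open 0.0309 F [ 0.   0.4 -2.5]
x,y,z axes
 [[-0.068 -0.998 -0.001]
 [ 0.004  0.    -1.   ]
 [ 0.998 -0.068  0.004]]
TCP jig [0.0637 0.0852 0.046 ] a 2.854 r 0.2244 tool a 0.0
```

Request:
servo_tool:
  delta_pos:
    - [0, 0.002, -0.001]
    - [0, 0, 0]
    - [0, 0, 0]
    - [0, -0.03, 0]
    - [0, -0.05, 0]
  dr:
    - [0, 0, 0]
    - [0, 0, 0]
    - [0, 0, 0]
    - [0, 0, 0]
    - [0, 0, 0]
  grip: [0.25, 0.55, 0.55, 0.55, 0.55]

```text
t: 26.8
tool_pos: [0.6162, 0.0872, 0.1224]
tool_rot: [-1.178, 1.261, -1.258]
contact_force: [1.0, 0.1, 0.3]
opening: 0.0468
```

Request:
servo_tool:
  delta_pos:
    - [-0.03, -0.03, 0]
    - [-0.04, 0, -0.01]
    - [-0.04, 0, -0.01]
    - [-0.04, 0, -0.015]
    - [-0.02, 0, -0.01]
  dr:
    - [0, 0, 0]
    - [0, 0, 0]
    - [0, 0, 0]
    - [0, 0, 0]
    - [0, 0, 0]
  grip: [0.65, 0.65, 0.65, 0.65, 0.65]

```text
t: 27.42
tool_pos: [0.5879, 0.2634, 0.1635]
tool_rot: [-1.161, 1.253, -1.267]
contact_force: [0.6, 0.0, -0.2]
opening: 0.0554
```

```bash
python3 st.py; python3 tubes.py; python3 - <<'E'
from h import *
snap("side","s26",(230,180,390,310),5)
E
```

```text
t 27.43 pos [0.5879 0.2634 0.1635] open 0.0554 F [ 0.6  0.  -0.2]
x,y,z axes
 [[-0.072 -0.997 -0.003]
 [ 0.015  0.002 -1.   ]
 [ 0.997 -0.072  0.015]]
TCP jig [0.0201 0.2588 0.1635] a 3.09 r 0.3894 tool a -0.004
[196.3 286.1] [0.4218 0.371  0.032 ] long ang 86.8 dims [0.031, 0.067] jig [[-0.153   0.3549  0.032 ]]
```

View pics/s26.png

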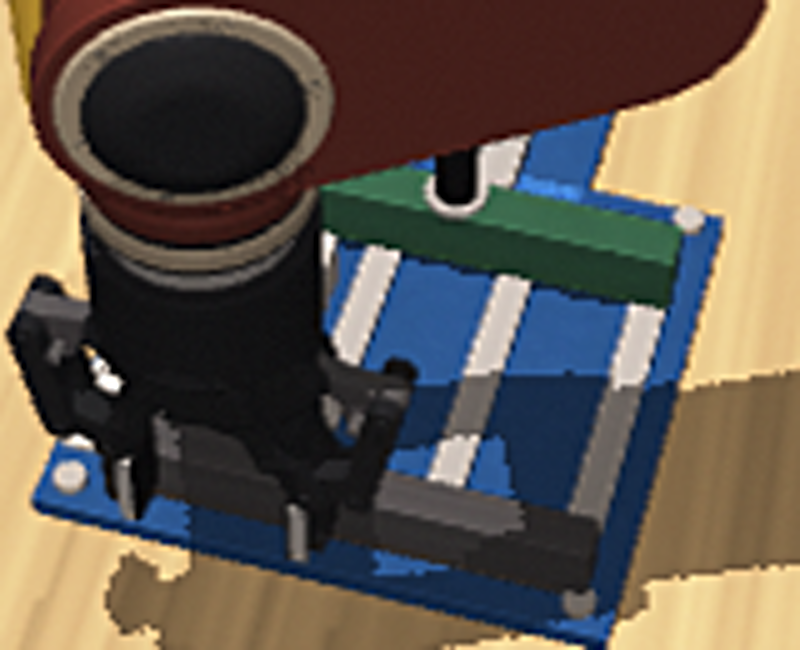

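```bash
python3 - <<'E'
from h import *
plan([[.521,.327,.12]],[-9.9],[4])
E
```

```text
"delta_pos": [[-0.0146, 0.0106, -0.0179], [-0.0142, 0.0107, -0.0182], [-0.0137, 0.0107, -0.0185], [-0.0133, 0.0108, -0.0188]] "dr": [[-0.2, 1.45, -0.06], [-0.2, 1.45, -0.06], [-0.2, 1.45, -0.06], [-0.2, 1.45, -0.06]]
```

Request:
servo_tool:
  delta_pos:
    - [-0.014, 0.01, -0.018]
    - [-0.014, 0.01, -0.018]
    - [-0.013, 0.01, -0.018]
    - [-0.008, 0.01, -0.014]
    - [0, 0, 0]
  dr:
    - [-0.2, 1.4, 0]
    - [-0.2, 1.4, 0]
    - [-0.2, 1.4, 0]
    - [-0.2, 1.4, 0]
    - [0, 0, 0]
  grip: [0.65, 0.65, 0.65, 0.65, 0.65]

```text
t: 28.15
tool_pos: [0.5269, 0.315, 0.1218]
tool_rot: [-1.118, 1.337, -1.339]
contact_force: [0.5, 0.3, 0.0]
opening: 0.0554
```

```bash
python3 st.py w27; python3 - <<'E'
from h import *
print(proj("wrist",[[.5202,.3255,.032],[.4205,.35,.032]]))
plan([[.5202,.3255,.03]],[-9.9],[4])
E
```

```text
t 28.15 pos [0.5269 0.315  0.1218] open 0.0554 F [0.5 0.3 0. ]
x,y,z axes
 [[-0.176 -0.984 -0.001]
 [ 0.002  0.    -1.   ]
 [ 0.984 -0.176  0.002]]
TCP jig [-0.0443  0.3061  0.1218] a -3.04 r 0.4384 tool a -0.109
[[299.17310082 231.68413468]
 [118.84229572 220.89434456]]
"delta_pos": [[-0.0023, 0.0231, -0.0024], [-0.0023, 0.0231, -0.0024], [-0.0023, 0.0231, -0.0024], [-0.0023, 0.0231, -0.0023]] "dr": [[-0.05, -0.07, -0.02], [-0.05, -0.07, -0.02], [-0.05, -0.07, -0.02], [-0.05, -0.07, -0.02]]
```

View pics/w27.png

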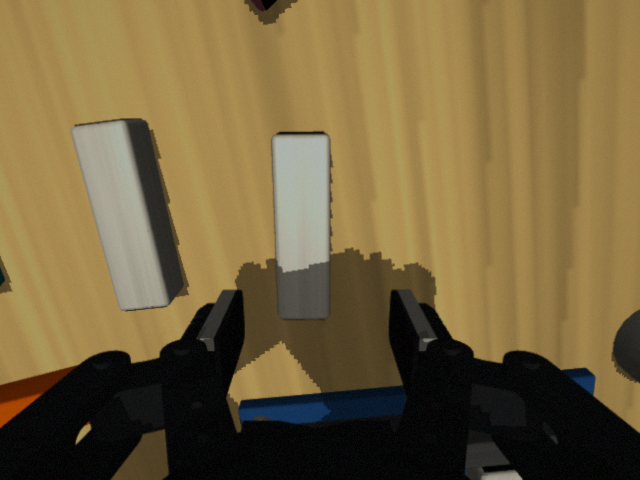

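Request:
servo_tool:
  delta_pos:
    - [-0.003, 0.023, -0.002]
    - [-0.003, 0.023, -0.002]
    - [-0.003, 0.023, -0.002]
    - [-0.003, 0.015, -0.001]
    - [0, 0.004, 0]
  dr:
    - [0, 0, 0]
    - [0, 0, 0]
    - [0, 0, 0]
    - [0, 0, 0]
    - [0, 0, 0]
  grip: [0.65, 0.65, 0.65, 0.65, 0.65]

```text
t: 28.82
tool_pos: [0.5315, 0.3248, 0.0376]
tool_rot: [-1.104, 1.333, -1.346]
contact_force: [-0.5, 0.6, -0.1]
opening: 0.0553
```

```bash
python3 st.py w28; python3 - <<'E'
from h import *
print(proj("wrist",[[.5215,.328,.032]]))
E
```

```text
t 28.82 pos [0.5315 0.3248 0.0376] open 0.0553 F [-0.5  0.6 -0.1]
x,y,z axes
 [[-0.181 -0.983 -0.005]
 [ 0.014  0.002 -1.   ]
 [ 0.983 -0.181  0.014]]
TCP jig [-0.0404  0.3163  0.0376] a -3.051 r 0.4481 tool a -0.114
[[287.51205995 314.78572243]]
```

View pics/w28.png

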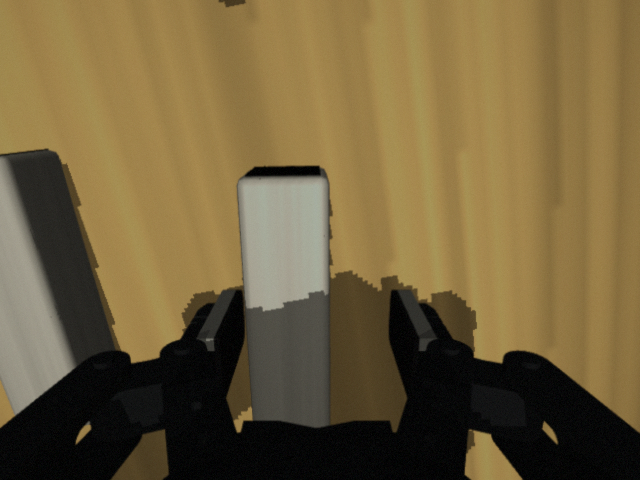

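Request:
servo_tool:
  delta_pos:
    - [-0.002, 0, -0.006]
    - [0, 0.004, -0.004]
    - [0, 0, 0]
    - [0, 0, 0]
    - [0, 0, 0]
  dr:
    - [-0.8, 0, 0]
    - [0, 0, 0]
    - [0, 0, 0]
    - [0, 0, 0]
    - [0, 0, 0]
  grip: [0.65, 0.65, 0.65, 0.25, 0.25]

```text
t: 29.5
tool_pos: [0.5234, 0.3296, 0.0365]
tool_rot: [-1.109, 1.342, -1.338]
contact_force: [-0.1, 0.1, -1.5]
opening: 0.0308
```

```bash
python3 st.py
```

```text
t 29.50 pos [0.5234 0.3296 0.0365] open 0.0308 F [-0.1  0.1 -1.5]
x,y,z axes
 [[-0.181 -0.984 -0.008]
 [ 0.005  0.007 -1.   ]
 [ 0.984 -0.181  0.003]]
TCP jig [-0.0488  0.3205  0.0365] a -3.034 r 0.4531 tool a -0.114
```

Request:
servo_tool:
  delta_pos:
    - [0, 0, 0]
    - [0, 0.005, 0]
    - [0, 0.004, 0]
    - [0, 0, 0]
    - [0, 0, 0]
  dr:
    - [0, 0, 0]
    - [0, 0, 0]
    - [0, 0, 0]
    - [0, 0, 0]
    - [0, 0, 0]
  grip: [0.45, 0.45, 0.45, 0.25, 0.25]

```text
t: 30.12
tool_pos: [0.5237, 0.3296, 0.0268]
tool_rot: [-1.109, 1.342, -1.338]
contact_force: [-0.2, -0.2, 0.8]
opening: 0.0309
```

Request:
servo_tool:
  delta_pos:
    - [0, 0, 0]
    - [0, -0.03, 0]
    - [0, -0.03, 0]
    - [0, -0.03, 0]
    - [0, 0, 0]
  dr:
    - [0, 0, 0]
    - [0, 0, 0]
    - [0, 0, 0]
    - [0, 0, 0]
    - [0, 0, 0]
  grip: [0.25, 0.25, 0.25, 0.25, 0.25]

```text
t: 30.75
tool_pos: [0.5209, 0.3278, 0.1152]
tool_rot: [-1.116, 1.345, -1.338]
contact_force: [0.3, -0.1, -2.4]
opening: 0.0311
```

```bash
python3 st.py w29; python3 - <<'E'
from h import *
p=JT([.0,.085,.12])[0]; z=np.degrees(np.load("jig.npy")[2])
plan([p],[z],[9])
E
```

```text
t 30.75 pos [0.5209 0.3278 0.1152] open 0.0311 F [ 0.3 -0.1 -2.4]
x,y,z axes
 [[-0.181 -0.983 -0.004]
 [-0.001  0.004 -1.   ]
 [ 0.984 -0.181 -0.002]]
TCP jig [-0.0511  0.3185  0.1152] a -3.028 r 0.4514 tool a -0.114
"delta_pos": [[0.025, -0.0009, 0.0087], [0.0251, -0.0009, 0.0084], [0.0252, -0.0008, 0.0081], [0.0253, -0.0008, 0.0078], [0.0254, -0.0008, 0.0074]] "dr": [[0.03, -0.72, -0.01], [0.03, -0.72, -0.01], [0.03, -0.72, -0.01], [0.03, -0.72, -0.01], [0.03, -0.72, -0.01]]
"delta_pos": [[0.0255, -0.0008, 0.0071], [0.0256, -0.0008, 0.0068], [0.0257, -0.0008, 0.0065], [0.0258, -0.0008, 0.0062]] "dr": [[0.03, -0.72, -0.01], [0.03, -0.72, -0.01], [0.03, -0.72, -0.01], [0.03, -0.72, -0.01]]
```

View pics/w29.png

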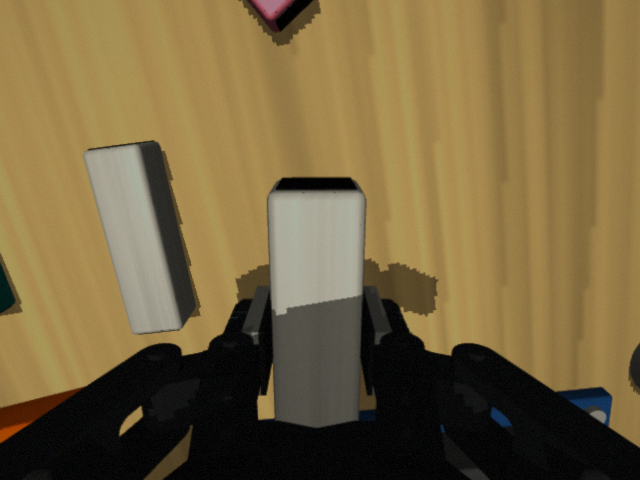

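Request:
servo_tool:
  delta_pos:
    - [0.025, 0, 0.009]
    - [0.025, 0, 0.008]
    - [0.025, 0, 0.008]
    - [0.025, 0, 0.008]
    - [0.025, 0, 0.007]
  dr:
    - [0, -0.7, 0]
    - [0, -0.7, 0]
    - [0, -0.7, 0]
    - [0, -0.7, 0]
    - [0, -0.7, 0]
  grip: [0.25, 0.25, 0.25, 0.25, 0.25]

```text
t: 31.42
tool_pos: [0.5324, 0.193, 0.099]
tool_rot: [-1.173, 1.309, -1.286]
contact_force: [0.0, -0.1, -1.7]
opening: 0.0312
```

Request:
servo_tool:
  delta_pos:
    - [0.025, 0, 0.007]
    - [0.025, 0, 0.007]
    - [0.025, 0, 0.006]
    - [0.02, 0, 0.006]
    - [0, 0, 0]
  dr:
    - [0, -0.7, 0]
    - [0, -0.7, 0]
    - [0, -0.7, 0]
    - [0, -0.7, 0]
    - [0, 0, 0]
  grip: [0.25, 0.25, 0.25, 0.25, 0.25]

```text
t: 32.05
tool_pos: [0.541, 0.0905, 0.0851]
tool_rot: [-1.214, 1.289, -1.242]
contact_force: [-0.9, -0.0, -1.8]
opening: 0.031
```

```bash
python3 st.py w30; python3 - <<'E'
from h import *
p=JT([.0,.085,.065])[0]; z=np.degrees(np.load("jig.npy")[2])
plan([p],[z],[3])
E
```

```text
t 32.05 pos [0.541  0.0905 0.0851] open 0.0310 F [-0.9 -0.  -1.8]
x,y,z axes
 [[-0.067 -0.998  0.008]
 [-0.045 -0.005 -0.999]
 [ 0.997 -0.068 -0.044]]
TCP jig [-0.0149  0.0831  0.0851] a -3.072 r 0.2136 tool a 0.0
"delta_pos": [[-0.0005, 0.0064, 0.0054], [-0.0004, 0.0065, 0.0053], [-0.0004, 0.0066, 0.0052]] "dr": [[0.86, 0.03, 0.15], [0.86, 0.03, 0.15], [0.86, 0.03, 0.15]]
```

View pics/w30.png

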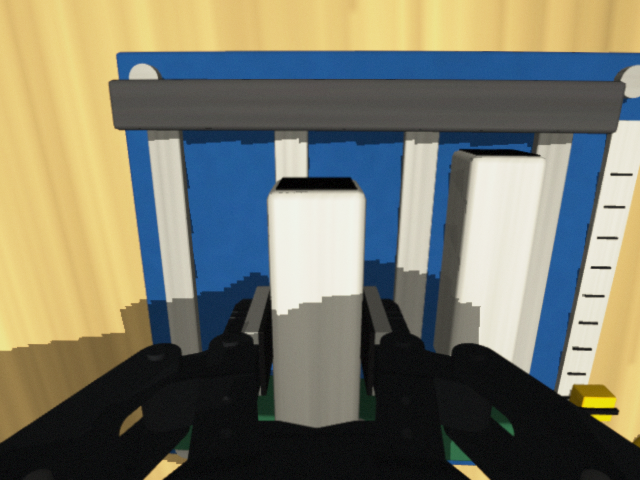

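Request:
servo_tool:
  delta_pos:
    - [0, 0, 0.006]
    - [0, 0.004, 0.006]
    - [0, 0.008, 0.004]
    - [0, 0, 0]
  dr:
    - [0.9, 0, 0.2]
    - [0.9, 0, 0.2]
    - [0.8, 0, 0.1]
    - [0, 0, 0]
  grip: [0.25, 0.25, 0.25, 0.25]

```text
t: 32.6
tool_pos: [0.5559, 0.0921, 0.0695]
tool_rot: [-1.176, 1.257, -1.255]
contact_force: [0.4, -0.1, -2.8]
opening: 0.031
```

```bash
python3 st.py w31; python3 - <<'E'
from h import *
p=JT([.0,.085,.042])[0]; z=np.degrees(np.load("jig.npy")[2])
plan([p],[z],[4])
E
```

```text
t 32.60 pos [0.5559 0.0921 0.0695] open 0.0310 F [ 0.4 -0.1 -2.8]
x,y,z axes
 [[-0.064 -0.998 -0.002]
 [ 0.001  0.002 -1.   ]
 [ 0.998 -0.064  0.001]]
TCP jig [-0.0002  0.0858  0.0695] a -3.141 r 0.2158 tool a 0.004
"delta_pos": [[0.0002, 0.007, -0.0], [0.0002, 0.007, -0.0], [0.0002, 0.007, -0.0], [0.0002, 0.007, -0.0]] "dr": [[-0.02, 0.05, -0.03], [-0.02, 0.05, -0.03], [-0.02, 0.05, -0.03], [-0.02, 0.05, -0.03]]
```

View pics/w31.png

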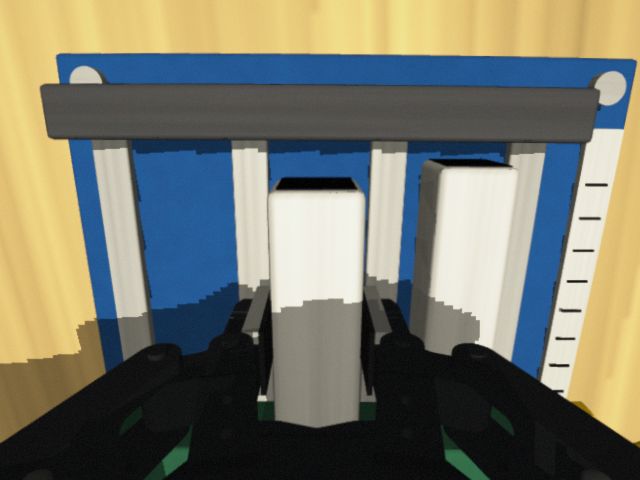

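Request:
servo_tool:
  delta_pos:
    - [0, 0.009, 0]
    - [0, 0.009, 0]
    - [0, 0.006, 0]
    - [0, 0.003, 0]
    - [0, 0, 0]
  dr:
    - [0, 0, 0]
    - [0, 0, 0]
    - [0, 0, 0]
    - [0, 0, 0]
    - [0, 0, 0]
  grip: [0.25, 0.25, 0.25, 0.25, 0.25]

```text
t: 33.28
tool_pos: [0.5561, 0.0923, 0.041]
tool_rot: [-1.176, 1.257, -1.256]
contact_force: [0.2, -0.9, -2.3]
opening: 0.0312
```

```bash
python3 st.py
```

```text
t 33.27 pos [0.5561 0.0923 0.041 ] open 0.0312 F [ 0.2 -0.9 -2.3]
x,y,z axes
 [[-0.064 -0.998 -0.002]
 [ 0.001  0.002 -1.   ]
 [ 0.998 -0.064  0.001]]
TCP jig [-0.      0.0859  0.041 ] a -3.141 r 0.2159 tool a 0.004
```

Request:
servo_tool:
  delta_pos:
    - [0, 0.002, 0]
    - [0, 0, 0]
    - [0, 0, 0]
    - [0, -0.03, 0]
    - [0, -0.05, 0]
  dr:
    - [0, 0, 0]
    - [0, 0, 0]
    - [0, 0, 0]
    - [0, 0, 0]
    - [0, 0, 0]
  grip: [0.25, 0.5, 0.5, 0.5, 0.5]

```text
t: 33.9
tool_pos: [0.5543, 0.092, 0.1181]
tool_rot: [-1.18, 1.261, -1.253]
contact_force: [0.6, 0.7, 0.7]
opening: 0.0427
```

```bash
python3 st.py; python3 - <<'E'
from h import *
plan([[.4212,.352,.12]],[-3.4],[8])
E
```

```text
t 33.90 pos [0.5543 0.092  0.1181] open 0.0427 F [0.6 0.7 0.7]
x,y,z axes
 [[-0.064 -0.998 -0.001]
 [-0.004  0.002 -1.   ]
 [ 0.998 -0.064 -0.004]]
TCP jig [-0.0018  0.0855  0.1181] a -3.133 r 0.2155 tool a 0.004
"delta_pos": [[-0.0314, -0.0001, -0.0187], [-0.0314, -0.0001, -0.0187], [-0.0314, -0.0001, -0.0187], [-0.0314, -0.0002, -0.0186], [-0.0314, -0.0002, -0.0186]] "dr": [[0.03, -0.04, -0.01], [0.03, -0.04, -0.01], [0.03, -0.04, -0.01], [0.03, -0.04, -0.01], [0.03, -0.04, -0.01]]
"delta_pos": [[-0.0314, -0.0002, -0.0186], [-0.0314, -0.0002, -0.0186], [-0.0314, -0.0002, -0.0186]] "dr": [[0.03, -0.04, -0.01], [0.03, -0.04, -0.01], [0.03, -0.04, -0.01]]
```

Request:
servo_tool:
  delta_pos:
    - [-0.031, -0.006, -0.018]
    - [-0.031, 0, -0.018]
    - [-0.031, 0, -0.018]
    - [-0.031, 0, -0.018]
    - [-0.031, 0, -0.018]
  dr:
    - [0, 0, 0]
    - [0, 0, 0]
    - [0, 0, 0]
    - [0, 0, 0]
    - [0, 0, 0]
  grip: [0.65, 0.65, 0.65, 0.65, 0.65]

```text
t: 34.52
tool_pos: [0.4799, 0.256, 0.1351]
tool_rot: [-1.161, 1.251, -1.264]
contact_force: [-0.1, 0.4, 0.2]
opening: 0.0558
```

Request:
servo_tool:
  delta_pos:
    - [-0.031, 0, -0.018]
    - [-0.031, 0, -0.018]
    - [-0.015, 0, -0.012]
    - [0, 0, 0]
    - [0, 0, 0]
  dr:
    - [0, 0, 0]
    - [0, 0, 0]
    - [0, 0, 0]
    - [0, 0, 0]
    - [0, 0, 0]
  grip: [0.65, 0.65, 0.65, 0.65, 0.65]

```text
t: 35.15
tool_pos: [0.4365, 0.3409, 0.1382]
tool_rot: [-1.156, 1.246, -1.261]
contact_force: [-0.8, 0.1, -0.1]
opening: 0.0556
```

```bash
python3 st.py w33; python3 - <<'E'
from h import *
print(proj("wrist",[[.4205,.35,.032]]))
plan([[.4212,.352,.03]],[-3.4],[4])
E
```

```text
t 35.15 pos [0.4365 0.3409 0.1382] open 0.0556 F [-0.8  0.1 -0.1]
x,y,z axes
 [[-0.066 -0.998 -0.009]
 [ 0.021  0.007 -1.   ]
 [ 0.998 -0.066  0.021]]
TCP jig [-0.1362  0.3258  0.1382] a -2.851 r 0.4758 tool a 0.002
[[284.98094978 227.61391725]]
"delta_pos": [[-0.0023, 0.027, -0.0046], [-0.0024, 0.027, -0.0044], [-0.0024, 0.027, -0.0043], [-0.0025, 0.027, -0.0042]] "dr": [[-0.29, -0.1, -0.13], [-0.29, -0.1, -0.13], [-0.29, -0.1, -0.13], [-0.29, -0.1, -0.13]]
```

View pics/w33.png

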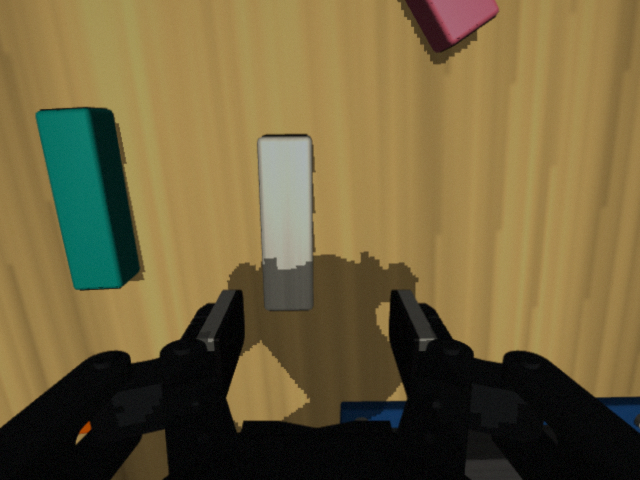

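Request:
servo_tool:
  delta_pos:
    - [-0.003, 0.02, -0.005]
    - [-0.003, 0.025, -0.005]
    - [-0.003, 0.025, -0.005]
    - [0, 0, 0]
  dr:
    - [-0.4, 0, -0.2]
    - [-0.4, 0, -0.2]
    - [-0.4, 0, -0.1]
    - [0, 0, 0]
  grip: [0.65, 0.65, 0.65, 0.65]

```text
t: 35.7
tool_pos: [0.4228, 0.3486, 0.0623]
tool_rot: [-1.179, 1.263, -1.261]
contact_force: [-0.4, -0.6, 0.2]
opening: 0.0554
```

```bash
python3 st.py w34; python3 - <<'E'
from h import *
print(proj("wrist",[[.4215,.353,.032]]))
plan([[.4215,.353,.026]],[-3.4],[4])
E
```

```text
t 35.70 pos [0.4228 0.3486 0.0623] open 0.0554 F [-0.4 -0.6  0.2]
x,y,z axes
 [[-0.071 -0.997  0.002]
 [-0.004 -0.002 -1.   ]
 [ 0.997 -0.071 -0.004]]
TCP jig [-0.1505  0.3326  0.0623] a -2.827 r 0.4865 tool a -0.003
[[309.93127661 280.77076649]]
"delta_pos": [[-0.001, 0.0095, -0.0006], [-0.0009, 0.0095, -0.0006], [-0.0009, 0.0095, -0.0006], [-0.0009, 0.0095, -0.0006]] "dr": [[0.02, -0.17, 0.01], [0.02, -0.17, 0.01], [0.02, -0.17, 0.01], [0.02, -0.17, 0.01]]
```

View pics/w34.png

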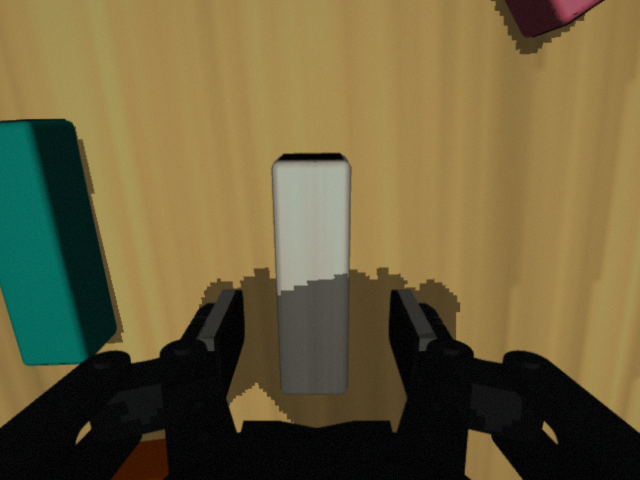

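Request:
servo_tool:
  delta_pos:
    - [-0.001, 0.01, 0]
    - [-0.001, 0.01, 0]
    - [-0.001, 0.01, 0]
    - [-0.001, 0.005, 0]
    - [0, 0, 0]
  dr:
    - [0, 0, 0]
    - [0, 0, 0]
    - [0, 0, 0]
    - [0, 0, 0]
    - [0, 0, 0]
  grip: [0.65, 0.65, 0.65, 0.65, 0.25]

```text
t: 36.38
tool_pos: [0.4258, 0.3538, 0.0287]
tool_rot: [-1.172, 1.262, -1.262]
contact_force: [-2.0, -0.4, 1.7]
opening: 0.038
```

Request:
servo_tool:
  delta_pos:
    - [0, 0, 0]
    - [0, 0, 0]
    - [0, 0, 0]
  dr:
    - [0, 0, 0]
    - [0, 0, 0]
    - [0, 0, 0]
  grip: [0.25, 0.25, 0.25]

```text
t: 36.75
tool_pos: [0.4261, 0.354, 0.029]
tool_rot: [-1.171, 1.261, -1.262]
contact_force: [-0.2, 0.6, -1.6]
opening: 0.0308
```

Request:
servo_tool:
  delta_pos:
    - [0, -0.03, 0]
    - [0, -0.03, 0]
    - [0, -0.03, 0]
    - [0, 0, 0]
  dr:
    - [0, 0, 0]
    - [0, 0, 0]
    - [0, 0, 0]
    - [0, 0, 0]
  grip: [0.25, 0.25, 0.25, 0.25]

```text
t: 37.25
tool_pos: [0.4248, 0.3529, 0.1194]
tool_rot: [-1.175, 1.262, -1.262]
contact_force: [-0.1, 0.3, -2.1]
opening: 0.0312
```

```bash
python3 st.py w35; python3 - <<'E'
from h import *
p=JT([-.062,.083,.12])[0]; z=np.degrees(np.load("jig.npy")[2])
plan([p],[z],[10])
E
```

```text
t 37.25 pos [0.4248 0.3529 0.1194] open 0.0312 F [-0.1  0.3 -2.1]
x,y,z axes
 [[-0.072 -0.997  0.   ]
 [-0.    -0.    -1.   ]
 [ 0.997 -0.072 -0.   ]]
TCP jig [-0.1488  0.337   0.1194] a -2.833 r 0.4901 tool a -0.004
"delta_pos": [[0.0253, -0.0002, 0.0089], [0.0253, -0.0002, 0.0089], [0.0253, -0.0002, 0.0089], [0.0253, -0.0002, 0.0089], [0.0253, -0.0002, 0.0089]] "dr": [[0.02, -0.02, 0.02], [0.02, -0.02, 0.02], [0.02, -0.02, 0.02], [0.02, -0.02, 0.02], [0.02, -0.02, 0.02]]
"delta_pos": [[0.0253, -0.0003, 0.0088], [0.0253, -0.0003, 0.0088], [0.0253, -0.0003, 0.0088], [0.0253, -0.0003, 0.0088], [0.0253, -0.0003, 0.0088]] "dr": [[0.02, -0.02, 0.02], [0.02, -0.02, 0.02], [0.02, -0.02, 0.02], [0.02, -0.02, 0.02], [0.02, -0.02, 0.02]]
```

View pics/w35.png

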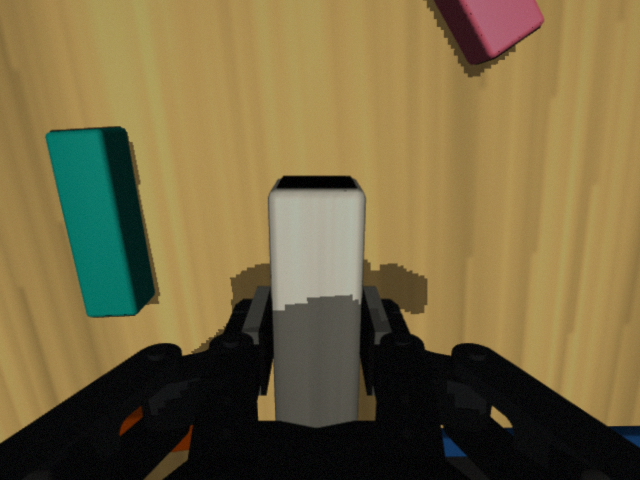

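Request:
servo_tool:
  delta_pos:
    - [0.025, -0.002, 0.009]
    - [0.025, -0.002, 0.009]
    - [0.025, -0.002, 0.009]
    - [0.025, -0.002, 0.009]
    - [0.025, -0.002, 0.009]
  dr:
    - [0, 0, 0]
    - [0, 0, 0]
    - [0, 0, 0]
    - [0, 0, 0]
    - [0, 0, 0]
  grip: [0.25, 0.25, 0.25, 0.25, 0.25]

```text
t: 37.92
tool_pos: [0.4538, 0.2192, 0.1157]
tool_rot: [-1.198, 1.269, -1.258]
contact_force: [0.2, 0.2, -3.1]
opening: 0.031
```

Request:
servo_tool:
  delta_pos:
    - [0.025, -0.002, 0.009]
    - [0.025, -0.002, 0.009]
    - [0.025, -0.001, 0.009]
    - [0.02, 0, 0.007]
    - [0, 0, 0]
  dr:
    - [0, 0, 0]
    - [0, 0, 0]
    - [0, 0, 0]
    - [0, 0, 0]
    - [0, 0, 0]
  grip: [0.25, 0.25, 0.25, 0.25, 0.25]

```text
t: 38.55
tool_pos: [0.4753, 0.1163, 0.109]
tool_rot: [-1.213, 1.283, -1.254]
contact_force: [-0.9, -0.4, -2.1]
opening: 0.0314
```

```bash
python3 st.py; python3 - <<'E'
from h import *
p=JT([-.062,.084,.075])[0]; z=np.degrees(np.load("jig.npy")[2])
plan([p],[z],[3])
E
```

```text
t 38.55 pos [0.4753 0.1163 0.109 ] open 0.0314 F [-0.9 -0.4 -2.1]
x,y,z axes
 [[-0.071 -0.997  0.015]
 [-0.038 -0.012 -0.999]
 [ 0.997 -0.071 -0.037]]
TCP jig [-0.0823  0.1044  0.109 ] a -2.804 r 0.2484 tool a -0.003
"delta_pos": [[0.0066, 0.0112, 0.0072], [0.0067, 0.0112, 0.007], [0.0067, 0.0113, 0.0069]] "dr": [[0.71, -0.06, 0.29], [0.71, -0.06, 0.29], [0.71, -0.06, 0.29]]
```

Request:
servo_tool:
  delta_pos:
    - [0.007, 0.005, 0.008]
    - [0.007, 0.011, 0.008]
    - [0.007, 0.011, 0.006]
    - [0, 0, 0]
  dr:
    - [0.7, 0, 0.3]
    - [0.7, 0, 0.3]
    - [0.7, 0, 0.3]
    - [0, 0, 0]
  grip: [0.25, 0.25, 0.25, 0.25]

```text
t: 39.05
tool_pos: [0.494, 0.0933, 0.0763]
tool_rot: [-1.177, 1.264, -1.257]
contact_force: [-0.1, 0.6, -0.7]
opening: 0.0311
```

```bash
python3 st.py w36; python3 - <<'E'
from h import *
p=JT([-.062,.084,.044])[0]; z=np.degrees(np.load("jig.npy")[2])
plan([p],[z],[4])
E
```

```text
t 39.05 pos [0.494  0.0933 0.0763] open 0.0311 F [-0.1  0.6 -0.7]
x,y,z axes
 [[-0.07  -0.998 -0.001]
 [-0.004  0.002 -1.   ]
 [ 0.998 -0.07  -0.004]]
TCP jig [-0.0621  0.0827  0.0763] a -2.858 r 0.2216 tool a -0.001
"delta_pos": [[-0.0002, 0.0082, -0.0], [-0.0002, 0.0082, -0.0], [-0.0002, 0.0082, -0.0], [-0.0003, 0.0082, -0.0]] "dr": [[0.04, -0.02, -0.02], [0.04, -0.02, -0.02], [0.04, -0.02, -0.02], [0.04, -0.02, -0.02]]
```

View pics/w36.png

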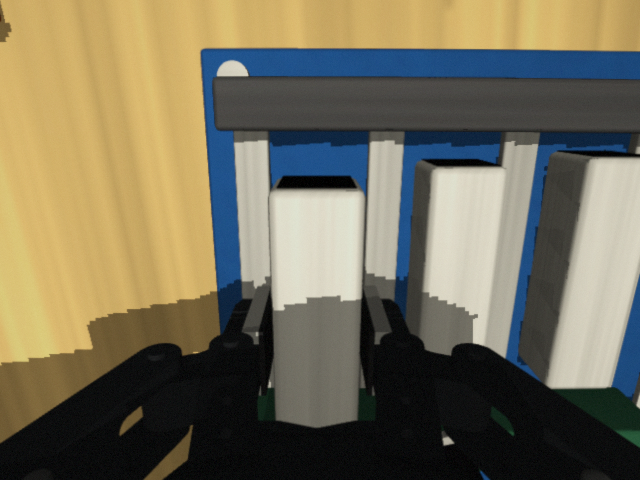

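Aligned over lane 1 (ribs at 252 and 385, tube at 317). Lower and release.

Request:
servo_tool:
  delta_pos:
    - [0, 0.012, 0]
    - [0, 0.011, 0]
    - [0, 0.007, 0]
    - [0, 0.003, 0]
    - [0, 0, 0]
  dr:
    - [0, 0, 0]
    - [0, 0, 0]
    - [0, 0, 0]
    - [0, 0, 0]
    - [0, 0, 0]
  grip: [0.25, 0.25, 0.25, 0.25, 0.25]

```text
t: 39.72
tool_pos: [0.4943, 0.0943, 0.0419]
tool_rot: [-1.176, 1.262, -1.257]
contact_force: [-0.5, -0.3, -2.3]
opening: 0.0311
```

```bash
python3 st.py
```

```text
t 39.73 pos [0.4943 0.0943 0.0419] open 0.0311 F [-0.5 -0.3 -2.3]
x,y,z axes
 [[-0.068 -0.998 -0.002]
 [-0.002  0.002 -1.   ]
 [ 0.998 -0.068 -0.002]]
TCP jig [-0.0618  0.0838  0.0419] a -2.86 r 0.2225 tool a -0.0
```

Request:
servo_tool:
  delta_pos:
    - [0, 0.002, 0]
    - [0, 0, 0]
    - [0, 0, 0]
    - [0, -0.03, 0]
    - [0, -0.05, 0]
  dr:
    - [0, 0, 0]
    - [0, 0, 0]
    - [0, 0, 0]
    - [0, 0, 0]
    - [0, 0, 0]
  grip: [0.25, 0.5, 0.5, 0.5, 0.5]

```text
t: 40.35
tool_pos: [0.4929, 0.094, 0.1197]
tool_rot: [-1.181, 1.266, -1.255]
contact_force: [1.0, 0.9, -0.1]
opening: 0.0429
```

Request:
servo_tool:
  delta_pos:
    - [0, -0.05, 0]
    - [0.03, -0.03, 0.01]
    - [0.04, 0, 0.01]
    - [0.05, 0, 0.02]
    - [0, 0, 0]
  dr:
    - [0, 0, 0]
    - [0, 0, 0]
    - [0, 0, 0]
    - [0, 0, 0]
    - [0, 0, 0]
  grip: [0.5, 0.5, 0.5, 0.5, 0.5]

```text
t: 40.98
tool_pos: [0.5299, -0.0316, 0.2108]
tool_rot: [-1.17, 1.251, -1.261]
contact_force: [-0.2, 0.5, -0.8]
opening: 0.0426
```

```bash
python3 st.py w38
```

```text
t 40.98 pos [ 0.5299 -0.0316  0.2108] open 0.0426 F [-0.2  0.5 -0.8]
x,y,z axes
 [[-0.066 -0.998 -0.001]
 [ 0.009  0.    -1.   ]
 [ 0.998 -0.066  0.009]]
TCP jig [-0.0178 -0.0394  0.2108] a -2.948 r 0.0923 tool a 0.002
```

View pics/w38.png

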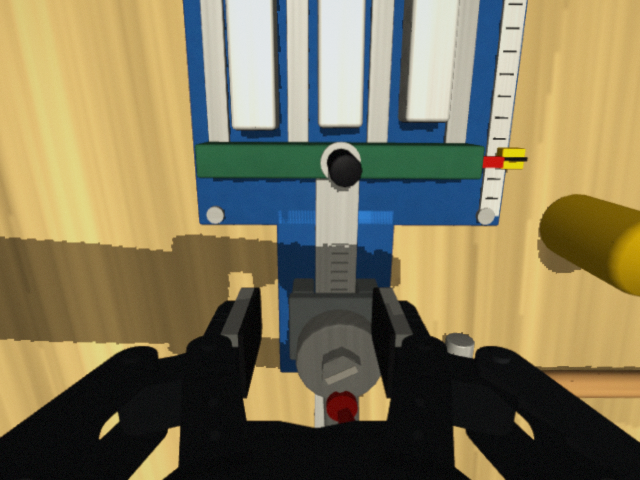

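Request:
servo_tool:
  delta_pos:
    - [0.04, 0, 0]
    - [0.04, 0, 0]
    - [0.04, 0, 0]
    - [0.025, 0, 0]
    - [0, 0, 0]
  dr:
    - [0, -0.5, 0]
    - [0, -0.5, 0]
    - [0, -0.5, 0]
    - [0, 0, 0]
    - [0, 0, 0]
  grip: [0.5, 0.5, 0.5, 0.5, 0.5]

```text
t: 41.65
tool_pos: [0.5215, -0.172, 0.2092]
tool_rot: [-1.186, 1.228, -1.231]
contact_force: [-0.8, 0.0, -0.1]
opening: 0.0422
```

```bash
python3 st.py w39; python3 - <<'E'
from h import *
im=cv2.imread("pics/w39_raw.png"); h=cv2.cvtColor(im,cv2.COLOR_BGR2HSV)
print(JI(cam("wrist")[2]))
E
python3 - <<'E'
from h import *
snap("top","t39",(270,150,530,300),3)
E
```

```text
t 41.65 pos [ 0.5215 -0.172   0.2092] open 0.0422 F [-0.8  0.  -0.1]
x,y,z axes
 [[-0.029 -1.    -0.005]
 [ 0.007  0.005 -1.   ]
 [ 1.    -0.029  0.007]]
TCP jig [-0.0166 -0.1801  0.2092] a -0.32 r 0.0528 tool a 0.039
[[-0.01992244 -0.10757283  0.33904444]]
```

View pics/w39.png

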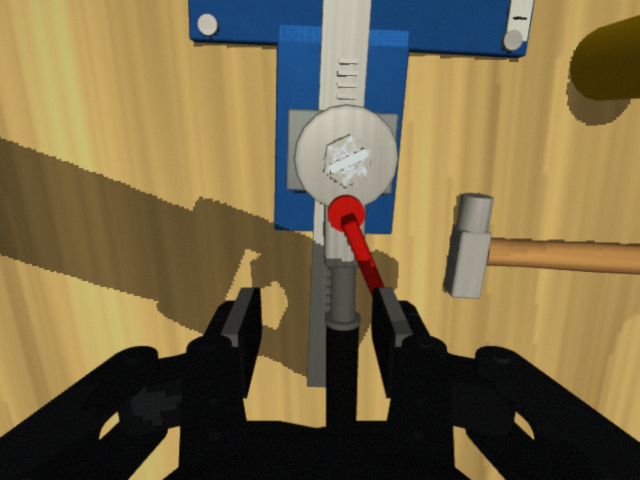

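View pics/t39.png

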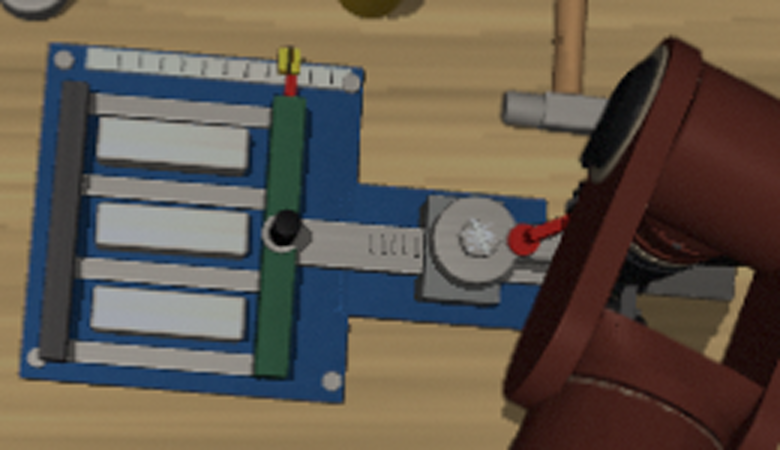

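```bash
python3 - <<'E'
from h import *
w=pix("wrist",[[346,213],[378,291]],.125);print("pivot, tip-ish",w,JI(w))
b=JI(pix("wrist",[[347,162]],.112)); print("bolt",b)
g=JI(pix("wrist",[[343,322],[341,415]],.095)); print(g)
h=JI(w); 
a=np.arctan2(h[0,0],-(h[0,1]+.13)); print("a from pivot",a,"grip",np.arctan2(g[:,0],-(g[:,1]+.13)))
d=h[1]-h[0]; print("lever ang",np.arctan2(d[0],-d[1]))
E
```

```text
pivot, tip-ish [[ 0.53924082 -0.1494047   0.125     ]
 [ 0.55747737 -0.19630895  0.125     ]] [[-0.00040597 -0.156326    0.125     ]
 [ 0.02097932 -0.2018809   0.125     ]]
bolt [[-0.0004361  -0.13003027  0.112     ]]
[[ 0.00493369 -0.23876581  0.095     ]
 [ 0.00800715 -0.3145321   0.095     ]]
a from pivot -0.015419602177641096 grip [0.04532957 0.04336445]
lever ang 0.4389019500595361
```

Request:
servo_tool:
  delta_pos:
    - [0.011, 0, 0.017]
    - [0.01, 0.01, 0.016]
    - [0, 0.02, 0]
    - [0, 0.02, 0]
    - [0, 0, 0]
  dr:
    - [0, 0, 0]
    - [0, 0, 0]
    - [0, 0, 0]
    - [0, 0, 0]
    - [0, 0, 0]
  grip: [0.5, 0.5, 0.5, 0.5, 0.5]

```text
t: 42.38
tool_pos: [0.5543, -0.185, 0.1554]
tool_rot: [-1.19, 1.224, -1.22]
contact_force: [-0.2, 0.3, -0.3]
opening: 0.0426
```

```bash
python3 st.py w40
```

```text
t 42.38 pos [ 0.5543 -0.185   0.1554] open 0.0426 F [-0.2  0.3 -0.3]
x,y,z axes
 [[-0.019 -1.    -0.008]
 [ 0.005  0.008 -1.   ]
 [ 1.    -0.019  0.005]]
TCP jig [ 0.017  -0.1908  0.1554] a 0.273 r 0.0631 tool a 0.049
```

View pics/w40.png

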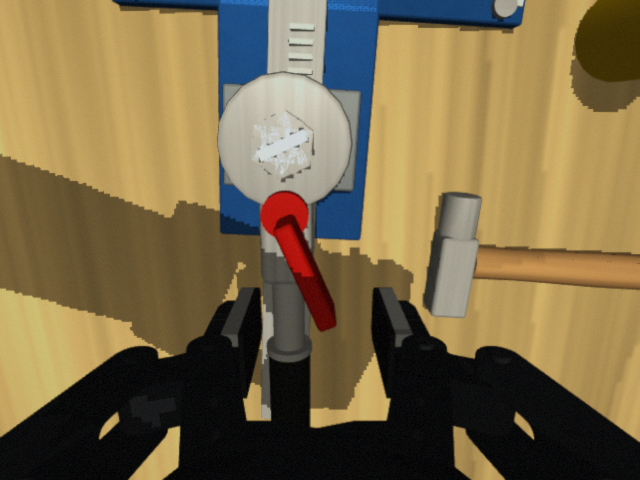

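Request:
servo_tool:
  delta_pos:
    - [0.005, 0.018, 0]
    - [0.004, 0.018, 0]
    - [0, 0, 0]
  dr:
    - [0, 0, 0]
    - [0, 0, 0]
    - [0, 0, 0]
  grip: [0.5, 0.5, 0.5]

```text
t: 42.8
tool_pos: [0.5549, -0.1947, 0.1189]
tool_rot: [-1.189, 1.221, -1.222]
contact_force: [-0.7, -0.5, -1.0]
opening: 0.0426
```

Request:
servo_tool:
  delta_pos:
    - [0, 0, -0.01]
    - [0, 0, -0.01]
    - [0, 0, -0.01]
    - [0, 0, -0.008]
    - [0, 0, 0]
  dr:
    - [0, 0, 0]
    - [0, 0, 0]
    - [0, 0, 0]
    - [0, 0, 0]
    - [0, 0, 0]
  grip: [0.5, 0.5, 0.5, 0.5, 0.5]

```text
t: 43.42
tool_pos: [0.5157, -0.1952, 0.1207]
tool_rot: [-1.187, 1.216, -1.228]
contact_force: [0.7, -0.8, -0.3]
opening: 0.0426
```

```bash
python3 st.py w41
```

```text
t 43.42 pos [ 0.5157 -0.1952  0.1207] open 0.0426 F [ 0.7 -0.8 -0.3]
x,y,z axes
 [[-0.021 -1.    -0.004]
 [ 0.013  0.004 -1.   ]
 [ 1.    -0.021  0.013]]
TCP jig [-0.0208 -0.2036  0.1207] a -0.275 r 0.0765 tool a 0.047
```

View pics/w41.png

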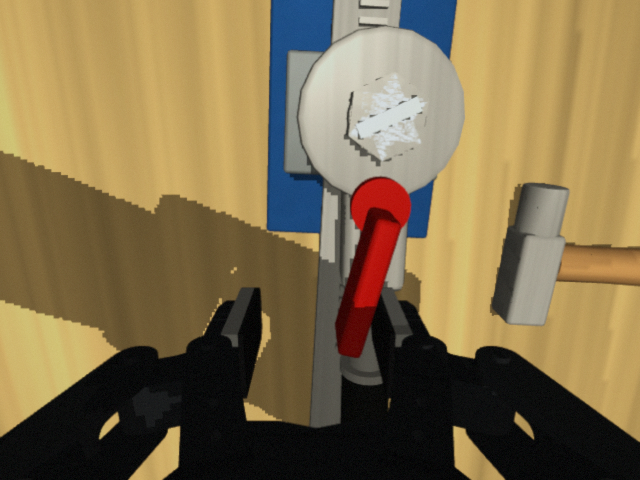

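Request:
servo_tool:
  delta_pos:
    - [0, 0, -0.004]
    - [0, 0, -0.001]
    - [0, 0, 0]
  dr:
    - [0, 0, 0]
    - [0, 0, 0]
    - [0, 0, 0]
  grip: [0.5, 0.5, 0.5]

```text
t: 43.85
tool_pos: [0.5115, -0.1945, 0.1208]
tool_rot: [-1.185, 1.215, -1.227]
contact_force: [2.0, 1.3, -0.7]
opening: 0.0426
```

```bash
python3 st.py w42
```

```text
t 43.85 pos [ 0.5115 -0.1945  0.1208] open 0.0426 F [ 2.   1.3 -0.7]
x,y,z axes
 [[-0.02  -1.    -0.005]
 [ 0.015  0.005 -1.   ]
 [ 1.    -0.02   0.015]]
TCP jig [-0.025  -0.2032  0.1208] a -0.329 r 0.0774 tool a 0.048
```

View pics/w42.png

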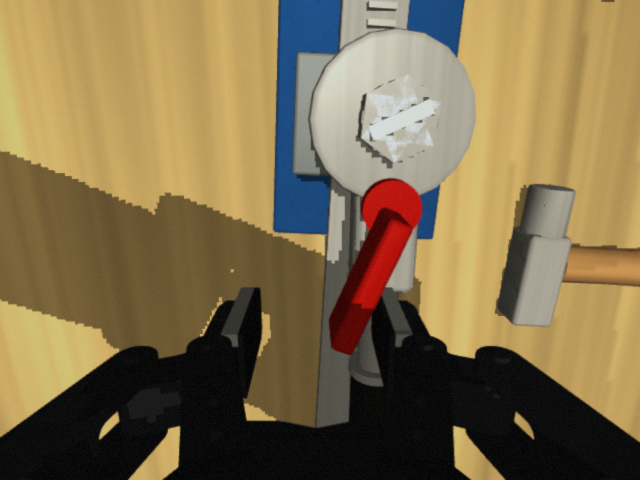

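Release: step off +x, lift away, and check.

Request:
servo_tool:
  delta_pos:
    - [0, -0.01, 0.004]
    - [0, -0.04, 0]
    - [0, -0.04, 0]
    - [0.015, -0.02, 0]
    - [0, 0, 0]
  dr:
    - [0, 0, 0]
    - [0, 0, 0]
    - [0, 0, 0]
    - [0, 0, 0]
    - [0, 0, 0]
  grip: [0.5, 0.5, 0.5, 0.5, 0.5]

```text
t: 44.52
tool_pos: [0.5129, -0.2102, 0.2358]
tool_rot: [-1.19, 1.219, -1.223]
contact_force: [-0.2, 0.3, -0.4]
opening: 0.0428
```

```bash
python3 st.py w43
```

```text
t 44.52 pos [ 0.5129 -0.2102  0.2358] open 0.0428 F [-0.2  0.3 -0.4]
x,y,z axes
 [[-0.019 -1.    -0.005]
 [ 0.009  0.005 -1.   ]
 [ 1.    -0.019  0.009]]
TCP jig [-0.0226 -0.2188  0.2358] a -0.249 r 0.0916 tool a 0.049
```

View pics/w43.png

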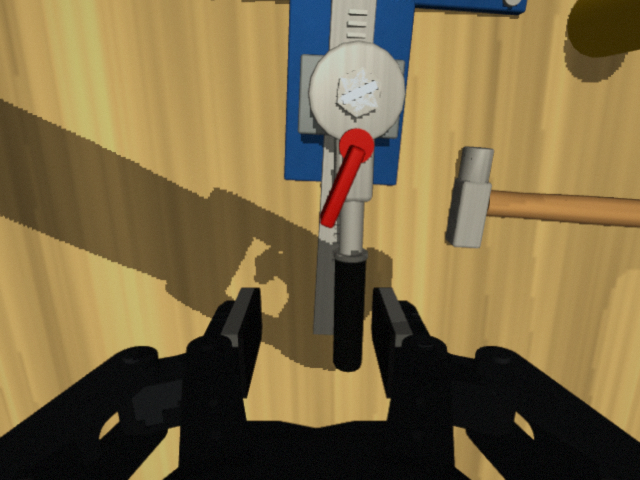

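```bash
python3 - <<'E'
from h import *
w=JI(pix("wrist",[[357,146],[327,222]],.125))
g=JI(pix("wrist",[[350,262],[347,360]],.095))
d=w[1]-w[0]; e=g[1]-g[0]
la=np.arctan2(d[0],-d[1]); ha=np.arctan2(e[0],-e[1]); print("lever",la,"handle",ha,np.arctan2(g[:,0],-(g[:,1]+.13)),"flip",la-ha)
im=ctrl.get_image("top")[:,:,::-1].copy()
h=cv2.cvtColor(im,cv2.COLOR_BGR2HSV); m=((h[...,1]<50)&(h[...,2]>110)).astype(np.uint8)
n,l,st,_=cv2.connectedComponentsWithStats(m)
for i in range(1,n):
    if 400<st[i,4]<1500 and 290<st[i,0]<400 and 170<st[i,1]<280:
        rc=cv2.minAreaRect(np.argwhere(l==i)[:,::-1].astype(np.float32)); w=pt(cv2.boxPoints(rc),.044)
        print(JI(w.mean(0)).round(4),[round(float(np.linalg.norm(w[k+1]-w[k])),3) for k in (0,1)])
cv2.imwrite("pics/t44.png",im)
E
```

```text
lever -0.3102444044313554 handle 0.04411720409004257 [0.03062509 0.03620747] flip -0.354361608521398
[[0.0715 0.0803 0.044 ]] [0.047, 0.127]
[[-0.      0.0822  0.044 ]] [0.03, 0.108]
[[-0.0025 -0.0574  0.044 ]] [0.032, 0.088]
[[-0.0616  0.0802  0.044 ]] [0.03, 0.109]
[[-0.0946  0.0807  0.044 ]] [0.015, 0.126]
```

View pics/t44.png

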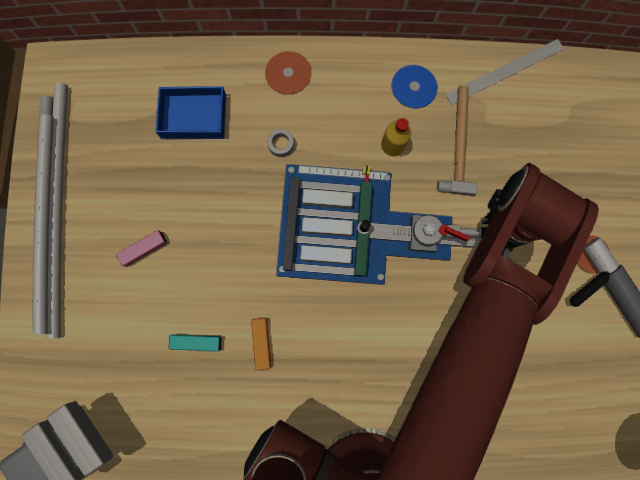

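```bash
python3 - <<'E'
from h import *
im=cv2.imread("pics/t44.png"); cv2.imwrite("pics/c44.png",cv2.resize(im[160:275,285:400],None,fx=5,fy=5,interpolation=cv2.INTER_CUBIC))
snap("side","s44",(230,180,390,310),5)
E
```

```text
(no output)
```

View pics/c44.png

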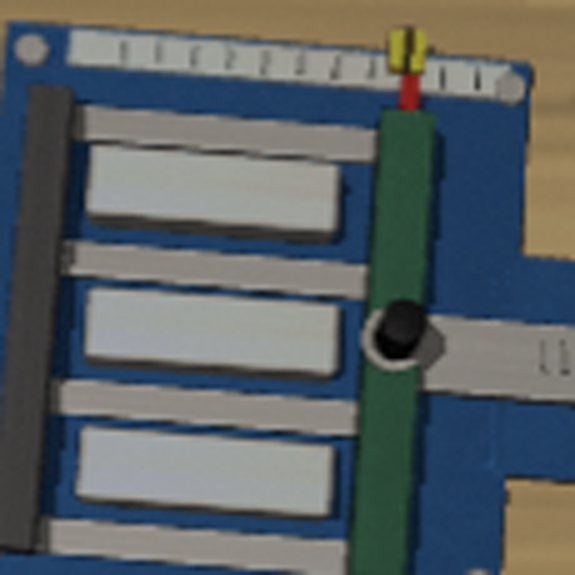

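View pics/s44.png

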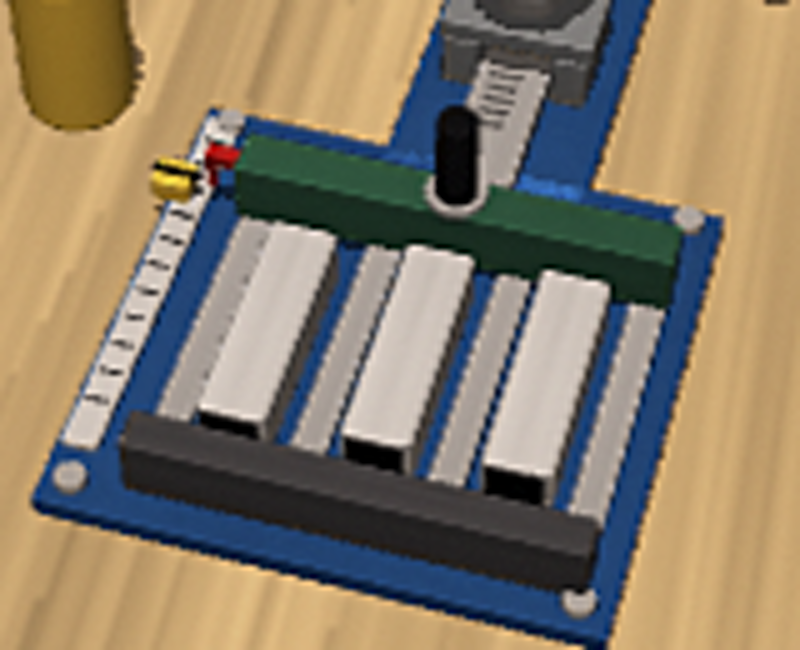

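```bash
python3 -c "
from station import ctrl
print(ctrl.finish_job(), ctrl.get_obs()['t'])"
```

```text
the job is handed in; nothing more can be done
the job is handed in; nothing more can be done
```

The job is handed in at about 45 s of the 200 s allowed. I flipped the red lever to loosen and undid the bolt to about 2.05 rad with three drive strokes. I then slid the jaw onto its mark, laid the three aluminium tubes one to a lane, and flipped the lever back to tighten.

**Last checks, all read from the camera images:**
- **Pointer:** within about 0.5 mm of the mark line right after I set the jaw. It still looked lined up in the final top and side pictures.
- **Bolt:** about 2.05 rad. The stripe looked unchanged after the lever was flipped back.
- **Lever:** about -0.35 rad, against a limit of -0.25. That reading could be off by a few hundredths of a rad. It is not quite at its -0.4 stop, and I did not push it further.
- **Tubes in lanes 1 and 2:** at jig (-62, 80) and (0, 82) mm, inside the limits.
- **Tube in lane 3:** its automatic measurement failed because the blob merged with the rib. By eye it sits about 1.5 mm off its centre line, with clear gaps to both ribs.
- **Bystanders:** the oil bottle, hammer and collar stand where they were in the first picture.

**Disagreements and surprises:**
- **Camera offsets:** the top and side cameras disagreed by about 5 mm along x. I split the difference, and the wrist camera agreed with that to a few millimetres.
- **Knocked tube:** the middle tube was knocked about 2 to 3 cm partway through the run, so I measured it again before picking it up.

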